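Rack the boards in the drying box, latch the hood and set its timer wheel

ROBOT

A 7-joint arm with a two-finger parallel gripper is mounted at the origin on a cart in front of the work surface, level with it; the furniture and walls round the work are solid. World frame = base frame: x ahead of the robot, y to its left, z up, the work surface at z = 0. Lengths are in m, angles in rad, forces in N, time in s.
With the tool pointing down it reaches from about 0.4 to 0.85 m from the base axis. Payload 4.5 kg.
Tool frame: the origin (TCP) lies at the very end of the fingers, on their centre line; the grasp point (between the pads) lies 19 mm behind it (bot.hold_point_z is the distance from the TCP to the grasp point, in m); z points along the fingers, y is the line along which they close (so a half turn about z gives the same grasp; the last joint's range is limited). The gripper opens to 85 mm and grips with 20 to 120 N. Pads are 22 mm wide; open, the fingers measure 114 mm over their backs; the gripper's body (76 mm by 85 mm) begins 54 mm behind the grasp point. The pads swing forward as they close: fully open they stand 13 mm farther back than shut.
Start: joints at [-1.21, 0.689, -0.195, 1.565, 0.157, 0.902, -0.215], TCP at [0.201, 0.592, 0.231] pointing down, gripper open.
Joint ranges: [-3.01, 3.01], [-0.46, 2.08], [-1.47, 1.51], [0.13, 2.56], [-1, 4.14], [0.04, 2.09], [-2.66, 2.66]. Speed limits (rad/s): [2.57, 2.57, 3.14, 3.14, 3.14, 3.14, 3.14].

INTERFACE

Orientations are given as a unit quaternion [w, x, y, z].
In Python, from plant import bot gives the robot as it stands.
- The arm moves only by the shell command python3 -m pendant 'ROWS' [FORCE]. ROWS is text: rows parted by semicolons, each of 5 numbers parted by spaces: the shift along the tool's x, y, z as a fraction of full scale, then the turn about the tool's z as a fraction of full scale, then the opening, from 0 (shut) to 1 (fully open). A call has 1 to 8 rows; each row shifts and turns the commanded pose from where the row before left it, along the tool's axes as they then stand; what a row does not reach is not made up. Full scale, the value 1, is 0.03 m for a shift and 90 degrees for a turn. A row lasts 1/12 s, in which the tool goes at most 41.7 mm and 7.16 degrees, less where a joint would pass 70% of its speed; a pose out of reach is approached as far as the arm can. A call with a number of a shift or a turn outside -1 to 1 is refused whole. A call with a gripper value outside its range is refused whole. The fingers move at their own pace and stop on an object; FORCE is the grip in N (left out, the last holds). Time passes only in rows, so rows that do not move let the fingers close. It gives the time, the measured TCP pose, the force, the opening and the grip force at its end, in the units of the state.
- bot.get_obs(): the state, without advancing time (a new reading comes with each control period).
- bot.get_image(name): name is "scene" or "side" or "wrist"; returns (picture, depth): 420x560x3 uint8, red, green, blue; 420x560 float32, m along the optical axis (not along the pixel's ray), 0 where there is no reading.
- bot.camera_params(name): a dict with "fovy" (degrees; the focal length in pixels is half the picture's height over the tangent of half this angle, whatever the lens; pixels are square), "cx", "cy" (the principal point, pixels), "R" (3x3) and "t" (3): a world point X has camera coordinates R X + t. Camera axes: x right, y down, z forward; pixel columns grow to the right and rows downward; lengths in m; the calibration is good to about 2 mm. A picture is of the moment at which its call begins: read the wrist's pose just before it. camera_params takes no time and is no camera call; for the wrist camera it gives the pose at the moment of the call.
- bot.sign_off(): hands the job in; it is judged then, once.
The state is a dict: "time": time; "q": joint angles; "joint_velocities": joint speeds; "joint_torque": joint torques, N m; "eef_pos": TCP position; "ee_rot": TCP orientation; "wrist_force": force on the tool from outside, world axes, zero at the start; "torque": the same for the moment, N m; "finger_gap": finger opening in m; "finger_force": force on a finger pad.
Only numpy, scipy, OpenCV 4.12 (cv2) and the standard library are available. Lean on these libraries where they do the work, as an engineer would, in place of code of your own. Each camera call takes 0.05 s, during which the arm holds its last target. There are 200 camera calls.

TASK

The washed tasting boards are leaning on the draining rest. Stand every one of them upright on its short end in the wire slots of the drying box, one to a slot, then press the box's hood shut against its seal until the catch snaps over it, and only then turn the timer wheel by its rim until the engraved mark on it faces the fixed pointer. Leave the pepper grinder, the oil bottle and the loose burner cap where they are.

Things in the scene. Friction and masses are not known exactly. Their poses are not given: they have to be found in the camera images.
- dryer: drying box, fixed to the worktop: open white tub 212 (own x) x 140 (own y) x 82 mm high, walls and floor 6 mm, a soft rubber seal on its rim (to 91 mm). Origin: centre of its underside, z up. Inside is a wire rack with four slots side by side along own x, 42 mm apart (see slot0 to slot3). A sprung steel catch stands at the middle of the -y wall, to 109 mm
- slot0 (a point): centre of a slot of the rack, on the tub floor, 6 mm above the worktop. The slot is 17 mm wide along the box's x, between two wire hoops 44 mm across in y, and 58 mm long in y between two side rails (hoop tops 46 mm, rails 68 mm above the worktop). A board stands here on its short end, faces square to the box's x, top end then 106 mm above the worktop
- slot1 (a point): centre of a slot of the rack, on the tub floor, 6 mm above the worktop. The slot is 17 mm wide along the box's x, between two wire hoops 44 mm across in y, and 58 mm long in y between two side rails (hoop tops 46 mm, rails 68 mm above the worktop). A board stands here on its short end, faces square to the box's x, top end then 106 mm above the worktop
- slot2 (a point): centre of a slot of the rack, on the tub floor, 6 mm above the worktop. The slot is 17 mm wide along the box's x, between two wire hoops 44 mm across in y, and 58 mm long in y between two side rails (hoop tops 46 mm, rails 68 mm above the worktop). A board stands here on its short end, faces square to the box's x, top end then 106 mm above the worktop
- slot3 (a point): centre of a slot of the rack, on the tub floor, 6 mm above the worktop. The slot is 17 mm wide along the box's x, between two wire hoops 44 mm across in y, and 58 mm long in y between two side rails (hoop tops 46 mm, rails 68 mm above the worktop). A board stands here on its short end, faces square to the box's x, top end then 106 mm above the worktop
- lid (a joint): hood of the box, a dished lid with a clear top, 212 x 140 mm. Angle in rad: 0 shut, grows as it opens (starts 1.45 to 1.75, stop 1.85). A friction hinge holds it; 1 to 3 N at the free edge swings it. It meets the catch at about 0.10 (up to 16 N at the free edge to ride over), then the seal from 0.04 (up to 17 N). It catches just past 0 (hard stop -0.02) and rests near 0.005; let go before it has caught it rests higher and the catch stays pushed out
- lid_hinge (a point): middle of the hood's hinge line, on the box's +y rim, 86 mm above the box's underside; the line runs along the box's own x. When shut, the top of the hood is level, 36.5 mm above this line, and reaches 140 mm from it towards the box's -y; press it down near that free edge, at the middle. Over the hob to the box's left hangs a wall cabinet, 0.68 m above the worktop, from x = 0.55 m on
- catch (a joint): sprung steel catch in the middle of the box's -y wall: 0 at home (also before closing), up to 0.010 m as the nose of the hood pushes it outwards (6 mm to pass); snaps back to 0 when the hood is caught
- timer: timer of the box, fixed to the worktop: white deck 160 x 136 mm, 20 mm thick. Origin: on the wheel's axis, at the underside, z up. The fixed dark pointer lies on the deck on the own +x side of the wheel, 65 to 87 mm from the axis, its point towards the wheel
- wheel (a joint): timer wheel, a flat aluminium dish: outer radius 60 mm, upright rim 9 mm thick (radius 51 to 60), rim top 56 mm above the worktop, dish floor 28 mm (hub 38 mm). Angle in rad, counter-clockwise from above; mark faces pointer at 0 or a whole turn; starts between 1.5 and 4.78, turns either way to stops at -7 and +7; friction, about 2 N at the rim, holds it
- mark (a point): the engraved mark, a 3 mm wide dark groove, where it crosses the top of the wheel's rim, 55.5 mm from the axis
- pointer (a point): point of the fixed pointer, 64.5 mm from the wheel's axis
- rest: steel draining rest, fixed to the worktop, 232 mm wide (own y). A panel 58 mm long slopes up towards own -x (to the robot's left), 40 deg from upright, with a ledge and low lip at its foot. Up to four boards lean on its far face, about 56 mm apart, on the ledge, and stick out 42 mm past its upper edge, both faces free there. Origin: on the worktop below the panel's foot
- board0: dark wooden tasting board, a slab 10 x 48 x 100 mm, 90 g. Origin: centre of its lower 10 x 48 mm end; own x is the 10 mm thickness (normal to the big faces), y the width, z the 100 mm length (up when standing; at the start it leans 40 deg from upright on the rest, z pointing up and to the robot's left)
- board1: dark wooden tasting board, a slab 10 x 48 x 100 mm, 90 g. Origin: centre of its lower 10 x 48 mm end; own x is the 10 mm thickness (normal to the big faces), y the width, z the 100 mm length (up when standing; at the start it leans 40 deg from upright on the rest, z pointing up and to the robot's left)
- board2: dark wooden tasting board, a slab 10 x 48 x 100 mm, 90 g. Origin: centre of its lower 10 x 48 mm end; own x is the 10 mm thickness (normal to the big faces), y the width, z the 100 mm length (up when standing; at the start it leans 40 deg from upright on the rest, z pointing up and to the robot's left)
- board3: dark wooden tasting board, a slab 10 x 48 x 100 mm, 90 g. Origin: centre of its lower 10 x 48 mm end; own x is the 10 mm thickness (normal to the big faces), y the width, z the 100 mm length (up when standing; at the start it leans 40 deg from upright on the rest, z pointing up and to the robot's left)
- board0_mid (a point): centre of the board
- board1_mid (a point): centre of the board
- board2_mid (a point): centre of the board
- board3_mid (a point): centre of the board
- pepper_grinder: bystander: pepper grinder 43 x 43 x 112 mm, origin under its centre
- oil_bottle_old: bystander: square oil bottle 42 x 42 x 170 mm, origin under its centre
- small_cap: bystander: loose black burner cap, 48 mm across, 8 mm high, origin under its centre
There are look-alikes about, which are no part of the job. What is shaped like the board0 but red is not meant.

How it is judged:
By the outcome, as a careful person would: the job done as asked, in the order asked, and still so for the second after the job is handed in, with the robot touching nothing.
Of board0, board1, board2, board3 only 2 to 4 are there at a start; the rules pass over those that are not, and their reading is None.
At some moment in a run one of board0, board1, board2, board3 may be knocked a few centimetres aside while the robot is not near it.
Once in a run the grip may slacken for a moment while it holds something.
It also fails if it takes over 210 s, if anything falls off the work surface, if the arm or the gripper's body presses on something with over 40 N, if the wrist force passes 120 N, or if a joint passes its speed limit or range.

## Working session

There is one attempt and no reset: what is moved stays moved. The work goes in short steps, Python scripts to look and compute and a shell command to move; the robot and the scene stay as the last step left them, time stands still between calls to the robot, and variables do not carry over. Pictures are saved under pics/ and viewed, at most 14 in all, crops included, and the job is handed in when it is done.

```bash
ls; mkdir -p pics; cat > h.py <<'E'
import numpy as np, cv2
from plant import bot
def shot(n,f=None):
    p=bot.camera_params(n); im,d=bot.get_image(n)
    if f: cv2.imwrite('pics/'+f,im[:,:,::-1])
    return im,d,p
def world(d,p):
    h,w=d.shape; f=h/2/np.tan(np.radians(p['fovy'])/2)
    v,u=np.mgrid[:h,:w]
    c=np.stack([(u-p['cx'])/f*d,(v-p['cy'])/f*d,d],-1)
    return (c-np.array(p['t']))@np.array(p['R'])
def proj(X,p):
    f=210/np.tan(np.radians(p['fovy'])/2); c=np.array(p['R'])@np.array(X)+np.array(p['t'])
    return c[0]/c[2]*f+p['cx'],c[1]/c[2]*f+p['cy']
E
python3 - <<'E'
from h import *
for n in('scene','side'):
    im,d,p=shot(n,n+'0.png'); np.savez('/tmp/'+n,im=im,d=d,W=world(d,p)); print(n,p)
print(bot.get_obs())
E
```

```text
pics
scene {'fovy': 52.878142343047344, 'cx': 275.28370024689315, 'cy': 209.39753440953095, 'R': array([[ 0.52566827, -0.85039814,  0.02226818],
       [-0.54042887, -0.35404947, -0.76327296],
       [ 0.65696994,  0.38919401, -0.64569228]]), 't': array([-0.36476616,  0.35291065,  0.53304595])}
side {'fovy': 47.21621987561338, 'cx': 280.5323854424891, 'cy': 204.9953163324592, 'R': array([[ 0.59069459, -0.80685938, -0.00760521],
       [-0.70802325, -0.51377076, -0.48450252],
       [ 0.38701806,  0.29157768, -0.87475681]]), 't': array([-0.40932984,  0.42209775,  1.05991404])}
{'time': 0.1, 'q': array([-1.21017394,  0.6899109 , -0.19456975,  1.56624941,  0.15731557,
        0.90252683, -0.21511037]), 'joint_velocities': array([-1.06910726e-03, -4.58718251e-03, -3.43412366e-06, -2.30038794e-03,
       -9.78386812e-04, -6.58520895e-04,  1.48798940e-03]), 'joint_torque': array([-2.54702507e-03, -5.40598190e+01, -1.27140753e+00, -1.58984613e+01,
        9.35670978e-03,  4.34252303e-03, -1.45586604e-06]), 'eef_pos': array([0.20047746, 0.59134412, 0.23055629]), 'ee_rot': array([-8.45955507e-05,  1.62628059e-01,  9.86687080e-01, -8.44886525e-04]), 'wrist_force': array([ 0.05186215,  0.56477853, -0.4022688 ]), 'torque': array([0.00251584, 0.05261456, 0.01627424]), 'finger_force': 0.0, 'finger_gap': 0.08534097987900129}
```

View pics/scene0.png

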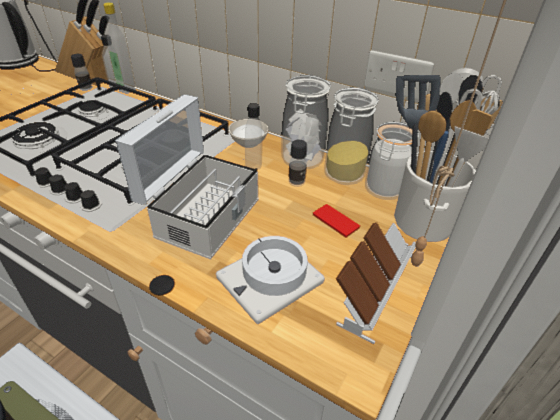

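View pics/side0.png

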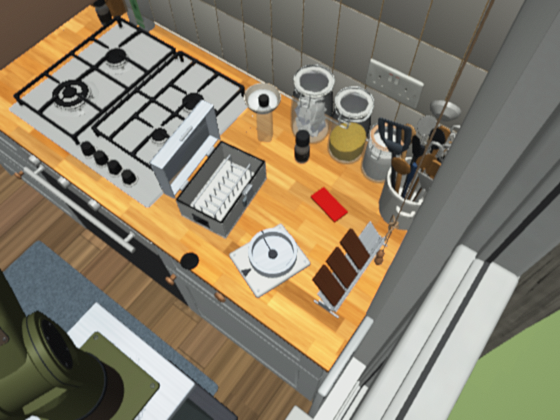

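Scene: three dark boards lean on the rest at about (353,295), (368,270), (383,248). One red look-alike lies flat at (336,220) and is not meant. The box is at (205,205) with its hood open to the left, the timer wheel at (275,265), its pointer at (240,290), the cap at (162,285), the grinder at (297,162) and the bottle at (254,140).

```bash
python3 - <<'E'
from h import *
for n in('scene','side'):
    z=np.load('/tmp/%s.npz'%n); im=z['im'].astype(int); W=z['W']; d=z['d']
    r,g,b=im[...,0],im[...,1],im[...,2]; ok=d>0
    print(n)
    br=ok&(r<125)&(r>b*1.35)&(r<g*2.2)&(W[...,2]>0.02)&(W[...,2]<.13)&(W[...,0]>.2)
    reg=np.zeros_like(br); 
    if n=='scene': reg[215:335,325:410]=1
    else: reg[215:320,300:385]=1
    nn,l,s,c=cv2.connectedComponentsWithStats((br&reg).astype(np.uint8))
    for i in range(1,nn):
        if s[i,4]<150: continue
        P=W[l==i]; m=np.median(P,0); Q=P[np.linalg.norm(P-m,axis=1)<.075]; u,sv,vt=np.linalg.svd(Q-Q.mean(0),full_matrices=False)
        print('board',c[i].round(),s[i,4],Q.mean(0).round(4),'n',vt[2].round(3),'ax',vt[0].round(3),Q.min(0).round(3),Q.max(0).round(3))
    # red
    rd=ok&(r>130)&(g<50)&(b<60)&(abs(W[...,2])<.05); P=W[rd]; print('red',P.mean(0).round(3),len(P))
    # seal
    reg=np.zeros_like(br)
    if n=='scene': reg[150:255,145:265]=1
    else: reg[135:235,170:270]=1
    s=ok&(reg>0)&(im.max(2)<70)&(W[...,2]>.083)&(W[...,2]<.096); P=W[s]; print('seal',len(P),cv2.minAreaRect(P[:,:2].astype(np.float32)), P[:,2].mean())
    reg=np.zeros_like(br)
    if n=='scene': reg[230:320,210:330]=1
    else: reg[220:300,225:315]=1
    s=ok&(reg>0)&(W[...,2]>.052)&(W[...,2]<.06); P=W[s]; 
    A=np.c_[2*P[:,:2],np.ones(len(P))]; k=np.linalg.lstsq(A,(P[:,:2]**2).sum(1),rcond=None)[0]
    print('wheel',k[:2],np.sqrt(k[2]+k[0]**2+k[1]**2),len(P))
    s=ok&(reg>0)&(W[...,2]>.014)&(W[...,2]<.024); P=W[s]; print('deck',cv2.minAreaRect(P[:,:2].astype(np.float32)))
    s2=s&(im.max(2)<80); P=W[s2];print('pointer',P.mean(0) if len(P) else 0,len(P))
    lst=dict(scene=dict(cap=(162,285),gr=(297,150),bot=(253,108)),side=dict(cap=(190,261),gr=(302,138),bot=(264,102)))[n]
    for k,(u,v) in lst.items(): print(k,W[v,u].round(3))
    big=cv2.resize(im[200:340,200:420].astype(np.uint8) if n=='scene' else im[130:310,150:390].astype(np.uint8),None,fx=3.3,fy=3.3,interpolation=cv2.INTER_CUBIC)
    cv2.imwrite('pics/%s_crop.png'%n,big[:,:,::-1]); print(big.shape)
E
```

```text
scene
board [369. 273.] 3284 [ 0.5288 -0.2847  0.071 ] n [-0.001 -0.762  0.648] ax [-1.     0.017  0.018] [ 0.467 -0.319  0.028] [ 0.608 -0.25   0.107]
red [ 0.699 -0.153  0.009] 632
seal 426 ((0.5588697195053101, 0.09083504229784012), (0.21185635030269623, 0.14038653671741486), 6.746518611907959) 0.08657893435709338
wheel [ 0.48839814 -0.10945438] 0.0600508305731147 806
deck ((0.49410882592201233, -0.08165434002876282), (0.21752913296222687, 0.1586080640554428), 69.63349151611328)
pointer [ 0.41069859 -0.09985351  0.02371898] 2
cap [0.359 0.039 0.007]
gr [ 0.77  -0.009  0.1  ]
bot [0.778 0.118 0.166]
(462, 726, 3)
side
board [355. 248.] 581 [ 0.6054 -0.284   0.073 ] n [-0.021 -0.764  0.645] ax [-0.004  0.646  0.764] [ 0.583 -0.318  0.031] [ 0.63  -0.251  0.11 ]
board [341. 267.] 617 [ 0.547  -0.2841  0.0728] n [ 0.027  0.762 -0.647] ax [-0.006  0.647  0.762] [ 0.525 -0.318  0.03 ] [ 0.572 -0.251  0.112]
board [328. 285.] 643 [ 0.4923 -0.284   0.0728] n [-0.012 -0.762  0.647] ax [-0.001  0.647  0.762] [ 0.47  -0.318  0.027] [ 0.517 -0.251  0.11 ]
red [ 0.702 -0.152  0.011] 549
seal 323 ((0.5610108971595764, 0.09137658029794693), (0.20989440381526947, 0.13838385045528412), 6.809720993041992) 0.08764635649430016
wheel [ 0.49176084 -0.11273751] 0.05768785434820438 498
deck ((0.49584534764289856, -0.08562882244586945), (0.2070320099592209, 0.16033388674259186), 69.54022979736328)
pointer [ 0.42245935 -0.09808047  0.02202002] 2
cap [0.363 0.039 0.01 ]
gr [ 0.775 -0.01   0.112]
bot [0.778 0.114 0.166]
(594, 792, 3)
```

View pics/scene_crop.png

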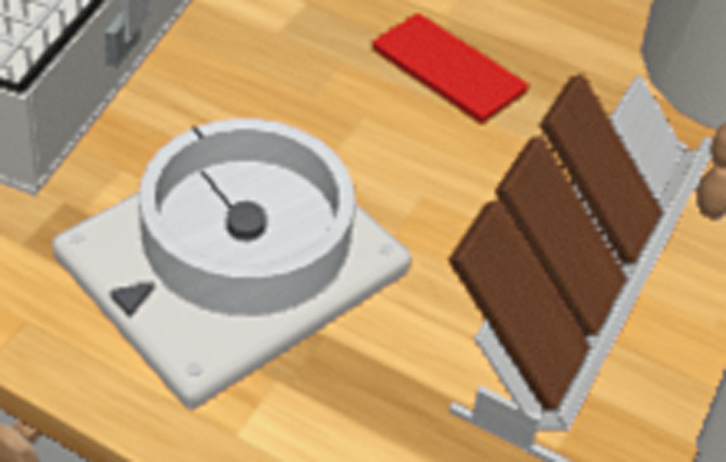

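The crop confirms it: three dark brown boards at crop (525,305), (560,240) and (605,170). The red slab at (450,65) lies flat and stays. The wheel's mark crosses the rim at crop (197,132) and the pointer is at (130,297). Next I'll raise the arm and look from above the box.

```bash
cat >> h.py <<'E'
from scipy.spatial.transform import Rotation as Ro
def plan(x,y,z,yaw=None):
    """yaw: wanted world direction (deg) of tool y (mod 180). prints turn, and shift in tool axes AFTER the turn, in full scales"""
    o=bot.get_obs(); R=Ro.from_quat(np.roll(o['ee_rot'],-1)).as_matrix(); a=np.degrees(np.arctan2(R[1,1],R[0,1])); t=0
    if yaw is not None:
        dw=(yaw-a+90)%180-90; t=-dw
        R=R@Ro.from_euler('z',t,degrees=True).as_matrix()
    s=R.T@(np.array([x,y,z])-o['eef_pos'])/.03
    print('at',o['eef_pos'].round(4),'yaw %.1f'%a,'t%.1f'%o['time'],'q1 %.2f q7 %.2f'%(o['q'][0],o['q'][6]),'| turn %.3f (%.1fdeg) then shift'%(t/90,t),s.round(2),'F',o['wrist_force'].round(1),'gap %.4f'%o['finger_gap'])
E
python3 - <<'E'
from h import *
plan(.5,.09,.40,90)
z=np.load('/tmp/side.npz');z2=np.load('/tmp/scene.npz')
W=np.r_[z['W'][z['d']>0],z2['W'][z2['d']>0]]
m=(W[:,0]>.4)&(W[:,0]<.75)&(W[:,1]<-.12)&(W[:,1]>-.5)&(W[:,2]>.13)
for x0 in np.arange(.4,.75,.05):
    Q=W[m&(W[:,0]>=x0)&(W[:,0]<x0+.05)]
    if len(Q): print(x0.round(2),len(Q),Q.min(0).round(2),Q.max(0).round(2))
# lid points in box frame
c,s=np.cos(np.radians(6.8)),np.sin(np.radians(6.8))
P=W-np.array([.56,.091,0]); B=np.c_[P[:,0]*c+P[:,1]*s,-P[:,0]*s+P[:,1]*c,P[:,2]]
L=B[(abs(B[:,0])<.11)&(B[:,1]>.02)&(B[:,1]<.2)&(B[:,2]>.12)&(B[:,2]<.3)]
for z0 in np.arange(.12,.3,.02):
    Q=L[(L[:,2]>=z0)&(L[:,2]<z0+.02)]
    if len(Q)>5: print('lid z',z0.round(2),len(Q),'y',np.percentile(Q[:,1],[2,50,98]).round(3))
E
```

```text
at [0.2005 0.5913 0.2306] yaw 71.3 t0.1 q1 -1.21 q7 -0.22 | turn -0.208 (-18.7deg) then shift [ -9.98 -16.72  -5.63] F [ 0.1  0.6 -0.4] gap 0.0853
0.4 8546 [ 0.4  -0.5   0.13] [ 0.45 -0.45  0.87]
0.45 4338 [ 0.45 -0.5   0.13] [ 0.5  -0.45  0.85]
0.5 36982 [ 0.5  -0.46  0.13] [ 0.53 -0.38  0.88]
0.55 139 [ 0.58 -0.35  0.23] [ 0.6  -0.34  0.28]
0.6 1486 [ 0.6  -0.36  0.13] [ 0.64 -0.33  0.79]
0.7 1929 [ 0.73 -0.38  0.13] [ 0.75 -0.26  0.3 ]
lid z 0.12 1032 y [0.071 0.102 0.106]
lid z 0.14 1094 y [0.071 0.103 0.106]
lid z 0.16 990 y [0.072 0.103 0.106]
lid z 0.18 736 y [0.072 0.102 0.105]
lid z 0.2 282 y [0.071 0.083 0.107]
lid z 0.22 2355 y [0.071 0.088 0.108]
```

```bash
python3 -m pendant '0 0 -1 -0.07 1;0 0 -1 -0.07 1;0 0 -1 -0.068 1;-0.5 -0.5 -1 0 1;-0.5 -1 -1 0 1;-0.5 -1 -0.6 0 1;-0.5 -1 0 0 1;-0.5 -1 0 0 1'; python3 -m pendant '-1 -1 0 0 1;-1 -1 0 0 1;-1 -1 0 0 1;-1 -1 0 0 1;-1 -1 0 0 1;-1 -1 0 0 1;-1 -1 0 0 1;-1 -1 0 0 1';  python3 -m pendant '0 -1 0 0 1;0 -1 0 0 1;0 -1 0 0 1;0 -1 0 0 1;0 0 0 0 1;0 0 0 0 1'
python3 - <<'E'
from h import *
plan(.5,.09,.40,90)
im,d,p=shot('wrist','w1.png'); W=world(d,p); np.savez('/tmp/w1',im=im,d=d,W=W)
print(p['R'],p['t'])
E
```

```text
time: 0.77
eef_pos: [0.2751, 0.4582, 0.3981]
ee_rot: [0.001, -0.0, 1.0, 0.001]
wrist_force: [0.2, 0.2, -0.7]
finger_gap: 0.0858
finger_force: 0.0
time: 1.43
eef_pos: [0.5111, 0.2215, 0.3968]
ee_rot: [-0.0, -0.0, 1.0, -0.0]
wrist_force: [1.0, 0.5, 0.0]
finger_gap: 0.0856
finger_force: 0.0
time: 1.93
eef_pos: [0.5101, 0.1012, 0.3968]
ee_rot: [-0.0, 0.002, 1.0, -0.0]
wrist_force: [-0.1, 0.2, 0.5]
finger_gap: 0.0854
finger_force: 0.0
at [0.5101 0.1012 0.3968] yaw 89.7 t1.9 q1 -0.13 q7 1.18 | turn -0.003 (-0.3deg) then shift [ 0.34 -0.37 -0.11] F [-0.1  0.2  0.5] gap 0.0854
[[ 0.00441394  0.99998837 -0.0019417 ]
 [ 0.96598668 -0.0037618   0.25856446]
 [ 0.25855415 -0.00301695 -0.96599205]] [-0.10157467 -0.5678145   0.40496877]
```

View pics/w1.png

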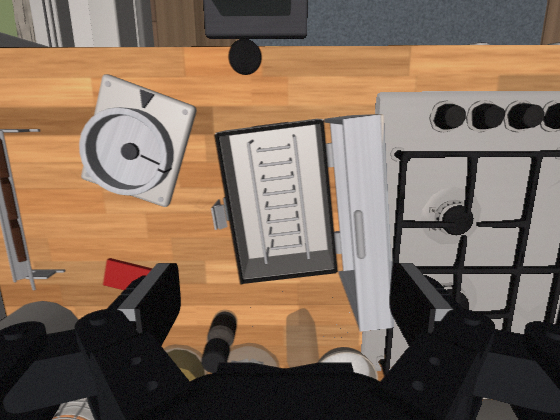

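From above, the box rim spans (217,133)–(337,282). The catch is on the left (−y) at (219,214) and the hood is on the right. The wheel hub is at (130,151), its mark ends at (166,170), the pointer is at (147,97) and the rest is at the left edge.

```bash
python3 - <<'E'
from h import *
z=np.load('/tmp/w1.npz'); im=z['im'].astype(int);d=z['d'];W=z['W']; mx=im.max(2)
V,U=np.mgrid[:420,:560]
box=(U>205)&(U<345)&(V>110)&(V<290)&(d>0)
s=box&(mx<60)&(W[...,2]>.08)&(W[...,2]<.1); P=W[s]; r=cv2.minAreaRect(P[:,:2].astype(np.float32)); print('seal',len(P),r,P[:,2].mean())
th=np.radians(r[2] if r[1][0]>r[1][1] else r[2]-90); print('yaw',np.degrees(th))
c,sn=np.cos(th),np.sin(th)
D=W-np.array([r[0][0],r[0][1],0]); B=np.stack([D[...,0]*c+D[...,1]*sn,-D[...,0]*sn+D[...,1]*c,W[...,2]],-1)
h=box&(abs(B[...,1])<.015)&(abs(B[...,0])<.09)&(B[...,2]>.035)&(B[...,2]<.055)
x=np.sort(B[...,0][h]*1000); g=np.split(x,np.where(np.diff(x)>3)[0]+1); print('hoops',[(round(float(np.mean(k)),1),len(k)) for k in g])
h=box&(abs(B[...,0])<.07)&(abs(B[...,1])<.045)&(B[...,2]>.060)&(B[...,2]<.074)
y=np.sort(B[...,1][h]*1000); g=np.split(y,np.where(np.diff(y)>3)[0]+1); print('rails',[(round(float(np.mean(k)),1),len(k)) for k in g])
tm=(U>70)&(U<205)&(V>65)&(V<215)&(d>0)
s=tm&(W[...,2]>.053)&(W[...,2]<.06);P=W[s][:,:2]
A=np.c_[2*P,np.ones(len(P))];k=np.linalg.lstsq(A,(P**2).sum(1),rcond=None)[0];print('wheel',k[:2],np.sqrt(k[2]+k[0]**2+k[1]**2),len(P))
rr=np.hypot(W[...,0]-k[0],W[...,1]-k[1]); an=np.degrees(np.arctan2(W[...,1]-k[1],W[...,0]-k[0]))
pt=tm&(mx<80)&(rr>.064)&(rr<.088); print('pointer ang',np.median(an[pt]),pt.sum())
for lo,hi in((.015,.05),(.05,.061)):
  mk=tm&(mx<110)&(rr>lo)&(rr<hi)&(W[...,2]>.02); print('mark',np.median(an[mk]),mk.sum(),an[mk].std())
dk=tm&(W[...,2]>.012)&(W[...,2]<.026)&(rr<.11); print('deck',cv2.minAreaRect(W[dk][:,:2].astype(np.float32)))
E
```

```text
seal 1680 ((0.5608380436897278, 0.08438940346240997), (0.21077707409858704, 0.15218332409858704), 6.8187255859375) 0.08518549131137246
yaw 6.8187255859375
hoops [(-73.9, 64), (-53.0, 62), (-32.0, 59), (-11.1, 58), (9.8, 57), (30.7, 56), (51.7, 56), (72.7, 57)]
rails [(-24.3, 280), (37.5, 286)]
wheel [ 0.49033016 -0.1227949 ] 0.05531462827673614 1549
pointer ang 157.3411788455457 160
mark 63.50661032582586 40 21.10931685811657
mark -40.87925928777193 1344 97.88079738658212
deck ((0.48120182752609253, -0.11913137137889862), (0.13494902849197388, 0.1598231941461563), 69.94194030761719)
```

```bash
python3 -m pendant '0.2 -1 0 -0.003 1;0.2 -1 0 0 1;0.2 -1 0 0 1;0 -1 0 0 1;0 -1 0 0 1;0 -1 0 0 1;0 -1 0.5 0 1;0 -1 0.5 0 1'; python3 -m pendant '0 -1 0.5 0 1;0 -1 0.5 0 1;0 -1 0.5 0 1;0 -1 0.5 0 1;0 0 0.5 0 1;0 0 0 0 1;0 0 0 0 1'
python3 - <<'E'
from h import *
plan(.4923,-.262,.14,90)
im,d,p=shot('wrist','w2.png'); W=world(d,p); np.savez('/tmp/w2',im=im,d=d,W=W)
r,g,b=[im[...,i].astype(int) for i in range(3)]
m=(d>0)&(r<130)&(r>b*1.35)&(r<g*2.2)&(W[...,2]>.02)&(W[...,2]<.13)&(W[...,1]<-.2)&(W[...,1]>-.35)
n,l,s,c=cv2.connectedComponentsWithStats(m.astype(np.uint8))
for i in range(1,n):
    if s[i,4]>200:
        P=W[l==i]; print(c[i],s[i],P.mean(0).round(4),P.min(0).round(3),P.max(0).round(3))
E
```

```text
time: 2.65
eef_pos: [0.4943, -0.1361, 0.3673]
ee_rot: [0.001, -0.004, 1.0, 0.0]
wrist_force: [0.3, -0.5, -0.7]
finger_gap: 0.0856
finger_force: 0.0
time: 3.23
eef_pos: [0.4943, -0.2544, 0.2914]
ee_rot: [-0.001, -0.004, 1.0, 0.001]
wrist_force: [0.3, -0.4, 0.4]
finger_gap: 0.0855
finger_force: 0.0
at [ 0.4943 -0.2544  0.2914] yaw 90.4 t3.2 q1 0.48 q7 1.89 | turn 0.005 (0.4deg) then shift [ 0.06 -0.27  5.05] F [ 0.3 -0.4  0.4] gap 0.0855
[260.35323741 179.78201439] [ 229  154   62   57 2780] [ 0.4911 -0.2812  0.0756] [ 0.468 -0.32   0.029] [ 0.516 -0.25   0.106]
[260.69436893 229.89203883] [ 230  200   60   63 2575] [ 0.5452 -0.2814  0.0752] [ 0.523 -0.32   0.03 ] [ 0.577 -0.25   0.106]
[261.01097973 279.25844595] [ 232  247   57   68 2368] [ 0.6029 -0.2816  0.0749] [ 0.581 -0.32   0.03 ] [ 0.63  -0.251  0.106]
[200.37915743 289.70509978] [188 273  23  39 451] [ 0.6016 -0.3415  0.1027] [ 0.597 -0.35   0.065] [ 0.613 -0.335  0.129]
```

View pics/w2.png

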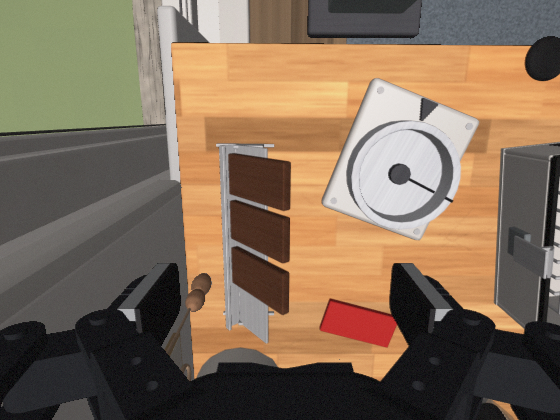

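The three boards are at (260,180), (260,230) and (261,279). Beads on a hanging cord at (200,290) must be kept clear of. I'll lower over the nearest board and close gently.

```bash
python3 -m pendant '0.06 -0.27 1 0.004 1;0 0 1 0 1;0 0 1 0 1;0 0 1 0 1;0 0 1 0 1;0 0 1 0 1;0 0 1 0 1;0 0 0.05 0 1'; python3 -m pendant '0 0 0 0 0.5;0 0 0 0 0.4;0 0 0 0 0.3;0 0 0 0 0.2;0 0 0 0 0.1;0 0 0 0 0.1;0 0 0 0 0.1;0 0 0 0 0.1' 25
python3 - <<'E'
from h import *
plan(.4923,-.262,.14,90)
im,d,p=shot('side')
b=cv2.resize(im[200:340,260:420],None,fx=4,fy=4,interpolation=cv2.INTER_CUBIC);cv2.imwrite('pics/s2.png',b[:,:,::-1])
E
```

```text
time: 3.95
eef_pos: [0.4909, -0.2614, 0.0772]
ee_rot: [-0.003, -0.001, 1.0, 0.002]
wrist_force: [-0.5, 0.4, 0.4]
finger_gap: 0.0854
finger_force: 0.0
time: 4.62
eef_pos: [0.4931, -0.265, 0.0824]
ee_rot: [0.002, 0.001, 1.0, -0.001]
wrist_force: [-0.7, 1.3, 7.5]
finger_gap: 0.0264
finger_force: 22.0
at [ 0.4931 -0.265   0.0824] yaw 89.9 t4.6 q1 0.46 q7 1.83 | turn -0.001 (-0.1deg) then shift [ 0.02  0.1  -1.92] F [-0.7  1.3  7.5] gap 0.0264
```

View pics/s2.png

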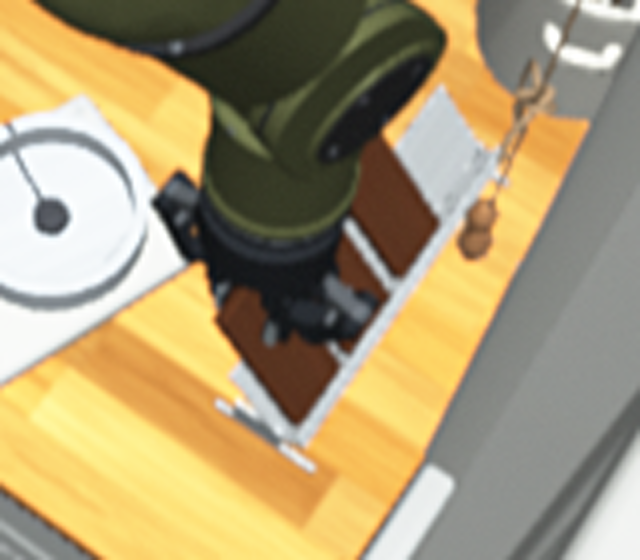

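The board is held near its top and is still tilted, with a 26 mm gap. I'll lift gently with a small −y shift so it swings upright.

```bash
python3 -m pendant '0 -0.1 -0.15 0 0;0 -0.1 -0.15 0 0;0 -0.1 -0.2 0 0;0 -0.1 -0.25 0 0;0 0 -0.3 0 0;0 0 -0.3 0 0;0 0 -0.3 0 0;0 0 -0.3 0 0' 30;  python3 -m pendant '0 0 -0.5 0 0;0 0 -0.5 0 0;0 0 -0.5 0 0;0 0 -0.5 0 0;0 0 0 0 0;0 0 0 0 0' 40
python3 - <<'E'
from h import *
plan(.4923,-.262,.14,90)
im,d,p=shot('side')
b=cv2.resize(im[160:340,240:420],None,fx=3.3,fy=3.3,interpolation=cv2.INTER_CUBIC);cv2.imwrite('pics/s3.png',b[:,:,::-1])
E
```

```text
time: 5.33
eef_pos: [0.492, -0.278, 0.1403]
ee_rot: [0.0, 0.001, 1.0, -0.001]
wrist_force: [0.4, -3.4, 0.0]
finger_gap: 0.0103
finger_force: 28.5
time: 5.83
eef_pos: [0.4922, -0.2754, 0.1994]
ee_rot: [0.0, 0.0, 1.0, 0.001]
wrist_force: [0.1, 0.2, -1.7]
finger_gap: 0.0093
finger_force: 39.3
at [ 0.4922 -0.2754  0.1994] yaw 90.0 t5.8 q1 0.51 q7 1.88 | turn -0.000 (-0.0deg) then shift [-0.    0.44  1.98] F [ 0.1  0.2 -1.7] gap 0.0093
```

```bash
python3 -m pendant '0 0.5 -0.5 0.077 0;0 0.5 -0.3 0.077 0;0 0.5 -0.3 0.077 0;0 0 -0.3 0.077 0;0 0 -0.3 0.077 0;0 0 -0.3 0.077 0;0 0 -0.2 0.077 0;0 0 0 0.077 0' 60;  python3 -m pendant '0 0 0 0.077 0;0 0 0 0.077 0;0 0 0 0.077 0;0 0 0 0.077 0;0 0 0 0 0;0 0 0 0 0'
python3 - <<'E'
from h import *
plan(.5388,.0885,.26,6.8)
E
```

```text
time: 6.55
eef_pos: [0.4974, -0.2316, 0.2649]
ee_rot: [-0.0, 0.468, 0.884, 0.0]
wrist_force: [-0.3, 0.3, -1.6]
finger_gap: 0.0085
finger_force: 64.3
time: 7.05
eef_pos: [0.4968, -0.2314, 0.2639]
ee_rot: [-0.001, 0.663, 0.749, -0.0]
wrist_force: [1.3, 0.8, -1.6]
finger_gap: 0.0085
finger_force: 64.2
at [ 0.4968 -0.2314  0.2639] yaw 7.0 t7.0 q1 0.16 q7 0.70 | turn 0.002 (0.2deg) then shift [10.42  2.65  0.14] F [ 1.3  0.8 -1.6] gap 0.0085
```

View pics/s3.png

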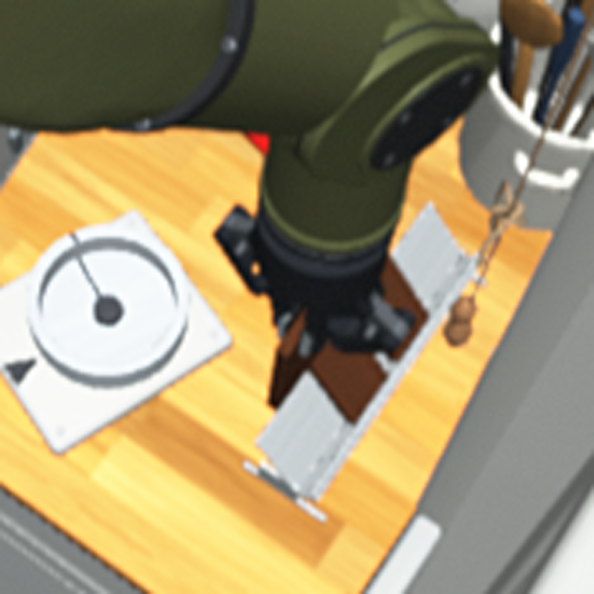

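The board hangs upright in the grip. I'll measure it relative to the TCP.

```bash
cat >> h.py <<'E'
def held():
    o=bot.get_obs(); R=Ro.from_quat(np.roll(o['ee_rot'],-1)).as_matrix()
    for n in('scene','side'):
        im,d,p=shot(n); W=world(d,p); r,g,b=[im[...,i].astype(int) for i in range(3)]
        T=(W-o['eef_pos'])@R
        m=(d>0)&(r<130)&(r>b*1.35)&(r<g*2.2)&(abs(T[...,0])<.05)&(abs(T[...,1])<.03)&(T[...,2]>-.03)&(T[...,2]<.10)
        P=T[m]
        if len(P)<30: print(n,len(P)); continue
        print(n,len(P),'tool-frame pct1',np.percentile(P,1,axis=0).round(4),'pct99',np.percentile(P,99,axis=0).round(4))
        for k in(0,1):
            A=np.c_[P[:,2],np.ones(len(P))]; print('  slope axis%d vs z %.3f'%(k,np.linalg.lstsq(A,P[:,k],rcond=None)[0][0]),end='')
        print()
E
python3 -m pendant '1 0.3 0 0.002 0;1 0.3 0 0 0;1 0.3 0 0 0;1 0.3 0 0 0;1 0.3 0 0 0;1 0.3 0 0 0;1 0.3 0 0 0;1 0.3 0 0 0' >/dev/null;  python3 -m pendant '1 0.25 0 0 0;1 0 0 0 0;0.42 0 0 0 0;0 0 0 0 0;0 0 0 0 0'
python3 - <<'E'
from h import *
plan(.5388,.0885,.26,6.8)
held()
E
```

```text
time: 8.13
eef_pos: [0.5401, 0.0872, 0.2647]
ee_rot: [-0.0, 0.664, 0.747, -0.001]
wrist_force: [-0.8, 0.3, -0.9]
finger_gap: 0.0086
finger_force: 64.3
at [0.5401 0.0872 0.2647] yaw 6.7 t8.1 q1 -0.46 q7 0.13 | turn -0.001 (-0.1deg) then shift [ 0.05 -0.04  0.16] F [-0.8  0.3 -0.9] gap 0.0086
scene 975 tool-frame pct1 [-0.0251 -0.0076 -0.0194] pct99 [0.0225 0.0027 0.0771]
  slope axis0 vs z 0.086  slope axis1 vs z -0.020
side 347 tool-frame pct1 [-0.026  -0.0049 -0.0229] pct99 [0.0183 0.0056 0.0752]
  slope axis0 vs z 0.184  slope axis1 vs z -0.034
```

```bash
python3 -m pendant '0.09 -0.03 1 0 0;0 0 1 0 0;0 0 1 0 0;0 0 0.5 0 0;0 0 0 0 0;0 0 0 0 0' | tail -5;  python3 -m pendant '0 0 0.25 0 0;0 0 0.25 0 0;0 0 0.25 0 0;0 0 0.25 0 0;0 0 0.25 0 0;0 0 0.25 0 0;0 0 0.25 0 0;0 0 0.25 0 0'
python3 - <<'E'
from h import *
plan(.5388,.0885,.083,6.8)
im,d,p=shot('scene')
b=cv2.resize(im[90:260,110:300],None,fx=3.3,fy=3.3,interpolation=cv2.INTER_CUBIC);cv2.imwrite('pics/s4.png',b[:,:,::-1])
E
```

```text
eef_pos: [0.5393, 0.0879, 0.1599]
ee_rot: [0.0, 0.666, 0.746, -0.001]
wrist_force: [0.3, 0.6, 0.3]
finger_gap: 0.0087
finger_force: 64.2
time: 9.4
eef_pos: [0.5393, 0.09, 0.0992]
ee_rot: [-0.0, 0.665, 0.746, -0.0]
wrist_force: [0.5, -0.5, -1.0]
finger_gap: 0.0085
finger_force: 64.3
at [0.5393 0.09   0.0992] yaw 6.6 t9.4 q1 -0.38 q7 0.22 | turn -0.003 (-0.2deg) then shift [-0.05 -0.02  0.54] F [ 0.5 -0.5 -1. ] gap 0.0085
```

View pics/s4.png

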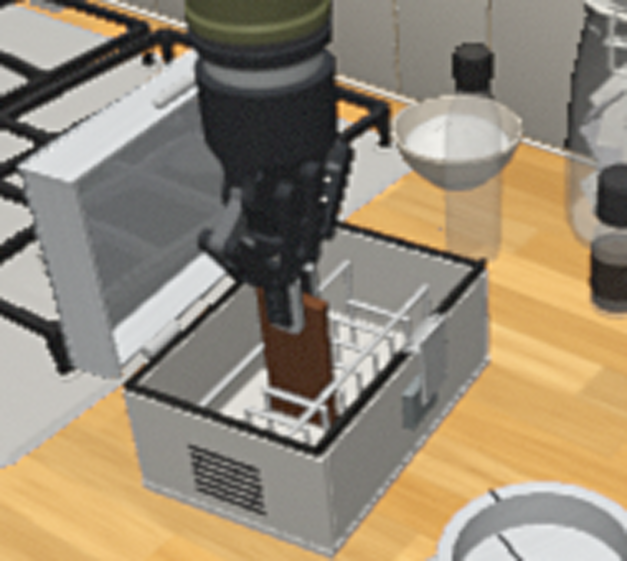

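The board is well into the second slot, between the hoops and rails, with the hood clear. I'll seat it, release it and rise.

```bash
python3 -m pendant '-0.05 0 0.15 0 0;0 0 0.15 0 0;0 0 0.15 0 0;0 0 0.08 0 0;0 0 0 0 0;0 0 0 0 0' |tail -5;  python3 -m pendant '0 0 0 0 0.15;0 0 0 0 0.25;0 0 0 0 0.3;0 0 0 0 0.3;0 0 -0.2 0 0.3;0 0 -0.5 0 0.3;0 0 -1 0 0.3;0 0 -1 0 0.3'|tail -5; python3 -m pendant '0 0 -1 0 0.6;0 0 -1 0 1;0 0 -1 0 1;0 0 -1 0 1;0 0 0 0 1;0 0 0 0 1'
cat >> h.py <<'E'
BC=np.array([.5597,.091,0]);BY=np.radians(6.8)
def tobox(W):
    D=W-BC;c,s=np.cos(BY),np.sin(BY); return np.stack([D[...,0]*c+D[...,1]*s,-D[...,0]*s+D[...,1]*c,W[...,2]],-1)
def brown(n):
    im,d,p=shot(n); W=world(d,p); r,g,b=[im[...,i].astype(int) for i in range(3)]
    return (d>0)&(r<130)&(r>b*1.35)&(r<g*2.2)&(W[...,2]>.015)&(W[...,2]<.14),W
def check():
    for n in('scene','side'):
        m,W=brown(n); B=tobox(W)
        k=m&(abs(B[...,0])<.1)&(abs(B[...,1])<.06)
        nn,l,s,c=cv2.connectedComponentsWithStats(k.astype(np.uint8))
        for i in range(1,nn):
            if s[i,4]>40: P=B[l==i]; print(n,'box',s[i,4],np.percentile(P,2,axis=0).round(3),np.percentile(P,98,axis=0).round(3))
        k=m&(W[...,0]>.4)&(W[...,0]<.68)&(W[...,1]<-.15)&(W[...,1]>-.33)
        nn,l,s,c=cv2.connectedComponentsWithStats(k.astype(np.uint8))
        for i in range(1,nn):
            if s[i,4]>200: P=W[l==i]; print(n,'rest',s[i,4],P.mean(0).round(4),np.percentile(P,1,axis=0).round(3),np.percentile(P,99,axis=0).round(3))
E
python3 - <<'E'
from h import *
plan(.546,-.25,.26,90)
check()
E
```

```text
eef_pos: [0.5401, 0.0884, 0.0858]
ee_rot: [0.0, 0.666, 0.746, 0.001]
wrist_force: [-1.9, -0.4, 13.3]
finger_gap: 0.0083
finger_force: 66.6
eef_pos: [0.5386, 0.0883, 0.1656]
ee_rot: [-0.001, 0.665, 0.746, -0.001]
wrist_force: [0.7, -1.0, -0.5]
finger_gap: 0.0254
finger_force: 0.0
time: 11.12
eef_pos: [0.5404, 0.0885, 0.287]
ee_rot: [0.001, 0.665, 0.746, 0.002]
wrist_force: [-0.4, 0.5, -0.9]
finger_gap: 0.0856
finger_force: 0.0
at [0.5404 0.0885 0.287 ] yaw 6.6 t11.1 q1 -0.47 q7 0.12 | turn -0.927 (-83.4deg) then shift [ -0.18 -11.29   0.89] F [-0.4  0.5 -0.9] gap 0.0856
scene box 472 [-0.028 -0.025  0.046] [-0.019  0.021  0.106]
scene rest 2028 [ 0.5695 -0.285   0.0708] [ 0.523 -0.318  0.032] [ 0.625 -0.252  0.106]
side box 214 [-0.024 -0.024  0.044] [-0.016  0.022  0.109]
side rest 587 [ 0.6054 -0.2839  0.0731] [ 0.584 -0.317  0.033] [ 0.629 -0.252  0.108]
side rest 611 [ 0.547 -0.284  0.073] [ 0.526 -0.317  0.033] [ 0.57  -0.252  0.109]
```

```bash
python3 -m pendant '-1 0 0 0 1;-1 0 0 0 1;-1 0 0 0 1;-1 0 0 0 1;-1 0 0 0 1;-1 0 0 0 1;-1 0 0 0 1;-1 0 0 -0.0772 1' |tail -5;  python3 -m pendant '0 0 0 -0.0772 1;0 0 0 -0.0772 1;0 0 0 -0.0772 1;0 0 0 -0.0772 1;0 0 0 -0.0772 1;0 0 0 -0.0772 1;0 0 0 -0.0772 1;0 0 0 -0.0772 1' |tail -5;  python3 -m pendant '0 0 0 -0.0772 1;0 0 0 -0.0772 1;0 0 0 -0.0772 1;0 0 0 0 1;0 0 0 0 1'
python3 - <<'E'
from h import *
plan(.546,-.262,.080,90)
m,W=brown('wrist'); k=m&(W[...,0]>.4)&(W[...,0]<.68)&(W[...,1]<-.15)&(W[...,1]>-.33)
nn,l,s,c=cv2.connectedComponentsWithStats(k.astype(np.uint8))
for i in range(1,nn):
    if s[i,4]>200: P=W[l==i]; print('rest',s[i,4],P.mean(0).round(4),np.percentile(P,1,axis=0).round(3),np.percentile(P,99,axis=0).round(3))
E
```

```text
eef_pos: [0.5659, -0.1509, 0.2831]
ee_rot: [-0.002, 0.619, 0.786, -0.001]
wrist_force: [1.0, 0.3, 0.3]
finger_gap: 0.0853
finger_force: 0.0
eef_pos: [0.5658, -0.1496, 0.2832]
ee_rot: [-0.002, 0.178, 0.984, 0.0]
wrist_force: [-0.5, -0.1, -0.4]
finger_gap: 0.0855
finger_force: 0.0
time: 12.97
eef_pos: [0.5661, -0.1498, 0.2838]
ee_rot: [-0.001, 0.002, 1.0, 0.001]
wrist_force: [0.7, -0.2, 0.5]
finger_gap: 0.0856
finger_force: 0.0
at [ 0.5661 -0.1498  0.2838] yaw 89.8 t13.0 q1 0.23 q7 1.70 | turn -0.003 (-0.2deg) then shift [ 0.65 -3.75  6.79] F [ 0.7 -0.2  0.5] gap 0.0856
rest 2073 [ 0.5459 -0.2774  0.0794] [ 0.523 -0.318  0.033] [ 0.57  -0.25   0.105]
rest 1928 [ 0.603  -0.2779  0.0787] [ 0.582 -0.318  0.033] [ 0.628 -0.25   0.105]
```

```bash
python3 -m pendant '0.3 -1 0 0 1;0.3 -1 0 0 1;0.05 -1 0 0 1;0 -0.75 0 0 1;0 0 1 0 1;0 0 1 0 1;0 0 1 0 1;0 0 1 0 1' |tail -5;  python3 -m pendant '0 0 1 0 1;0 0 1 0 1;0 0 0.75 0 1;0 0 0 0 0.5;0 0 0 0 0.4;0 0 0 0 0.3;0 0 0 0 0.2;0 0 0 0 0.1' 25;  python3 -m pendant '0 0 0 0 0.1;0 0 0 0 0.1;0 0 0 0 0.1;0 0 0 0 0.1'|tail -5; python3 -m pendant '0 -0.1 -0.15 0 0;0 -0.1 -0.15 0 0;0 -0.1 -0.2 0 0;0 -0.1 -0.25 0 0;0 0 -0.3 0 0;0 0 -0.3 0 0;0 0 -0.3 0 0;0 0 -0.3 0 0' 30;  python3 -m pendant '0 0 -0.5 0 0;0 0 -0.5 0 0;0 0 -0.5 0 0;0 0 -0.5 0 0;0 0 -0.5 0 0;0 0 0 0 0;0 0 0 0 0' 60
```

```text
eef_pos: [0.5471, -0.2624, 0.1636]
ee_rot: [-0.0, 0.002, 1.0, -0.0]
wrist_force: [0.8, -0.3, 0.9]
finger_gap: 0.0855
finger_force: 0.0
time: 14.35
eef_pos: [0.5485, -0.2628, 0.0844]
ee_rot: [0.001, 0.001, 1.0, -0.001]
wrist_force: [-0.5, 2.0, 5.3]
finger_gap: 0.0259
finger_force: 13.2
eef_pos: [0.5487, -0.2631, 0.085]
ee_rot: [0.002, 0.001, 1.0, -0.001]
wrist_force: [-0.3, 1.0, 8.0]
finger_gap: 0.0245
finger_force: 22.4
time: 15.35
eef_pos: [0.5474, -0.2745, 0.1423]
ee_rot: [0.0, 0.001, 1.0, -0.0]
wrist_force: [-0.0, -1.9, -0.3]
finger_gap: 0.011
finger_force: 28.3
time: 15.93
eef_pos: [0.5477, -0.2727, 0.2166]
ee_rot: [0.0, -0.0, 1.0, 0.001]
wrist_force: [-1.1, 0.0, -0.3]
finger_gap: 0.0084
finger_force: 60.1
```

Same again: I'll turn and carry this one to slot 2 (0.5806, 0.0935).

```bash
python3 -m pendant '0 0.5 -0.5 0.077 0;0 0.5 -0.5 0.077 0;0 0.5 -0.4 0.077 0;0 0 0 0.077 0;0 0 0 0.077 0;0 0 0 0.077 0;0 0 0 0.077 0;0 0 0 0.077 0' 60 >/dev/null;  python3 -m pendant '0 0 0 0.077 0;0 0 0 0.077 0;0 0 0 0.077 0;0 0 0 0.077 0;0 0 0 0 0;0 0 0 0 0'
python3 - <<'E'
from h import *
plan(.5806,.0935,.26,6.8)
E
```

```text
time: 17.1
eef_pos: [0.5522, -0.2288, 0.2568]
ee_rot: [-0.001, 0.663, 0.749, -0.0]
wrist_force: [-0.4, -0.5, -0.7]
finger_gap: 0.0083
finger_force: 60.0
at [ 0.5522 -0.2288  0.2568] yaw 7.0 t17.1 q1 0.12 q7 0.69 | turn 0.002 (0.2deg) then shift [10.56  2.21 -0.09] F [-0.4 -0.5 -0.7] gap 0.0083
```

```bash
python3 -m pendant '1 0.3 -0.1 0.002 0;1 0.3 0 0 0;1 0.3 0 0 0;1 0.3 0 0 0;1 0.3 0 0 0;1 0.3 0 0 0;1 0.3 0 0 0;1 0.1 0 0 0' >/dev/null;  python3 -m pendant '1 0 0 0 0;1 0 0 0 0;0.56 0 0 0 0;0 0 0 0 0;0 0 0 0 0' >/dev/null
python3 - <<'E'
from h import *
plan(.5806,.0935,.26,6.8)
held()
E
```

```text
at [0.5812 0.0938 0.2605] yaw 6.9 t18.2 q1 -0.46 q7 0.17 | turn 0.001 (0.1deg) then shift [-0.01 -0.02  0.02] F [ 0.6 -0.6 -1. ] gap 0.0079
scene 930 tool-frame pct1 [-0.0248 -0.0086 -0.0164] pct99 [0.0224 0.0016 0.0795]
  slope axis0 vs z 0.058  slope axis1 vs z -0.031
side 368 tool-frame pct1 [-0.026  -0.006  -0.0206] pct99 [0.0188 0.0052 0.0789]
  slope axis0 vs z 0.162  slope axis1 vs z -0.043
```

```bash
python3 -m pendant '0.04 0.03 1 0 0;0 0 1 0 0;0 0 1 0 0;0 0 0.4 0 0;0 0 0 0 0;0 0 0 0 0' | tail -5;  python3 -m pendant '0 0 0.25 0 0;0 0 0.25 0 0;0 0 0.25 0 0;0 0 0.25 0 0;0 0 0.25 0 0;0 0 0.25 0 0;0 0 0.25 0 0;0 0 0.25 0 0' | tail -5; python3 -m pendant '0 0 0.1 0 0;0 0 0.1 0 0;0 0 0.1 0 0;0 0 0.1 0 0;0 0 0 0 0'
```

```text
eef_pos: [0.5826, 0.0919, 0.159]
ee_rot: [0.0, 0.666, 0.746, -0.001]
wrist_force: [0.7, -0.5, -0.4]
finger_gap: 0.0085
finger_force: 60.0
eef_pos: [0.5825, 0.0936, 0.0983]
ee_rot: [-0.0, 0.665, 0.747, -0.0]
wrist_force: [-0.9, -0.2, -0.6]
finger_gap: 0.0084
finger_force: 60.0
time: 19.87
eef_pos: [0.5824, 0.0936, 0.0887]
ee_rot: [-0.0, 0.665, 0.747, 0.0]
wrist_force: [-3.2, 0.6, 12.8]
finger_gap: 0.0083
finger_force: 62.2
```

```bash
python3 -m pendant '0 0 0 0 0.15;0 0 0 0 0.25;0 0 0 0 0.3;0 0 0 0 0.3;0 0 -0.2 0 0.3;0 0 -0.5 0 0.3;0 0 -1 0 0.3;0 0 -1 0 0.3'|tail -5; python3 -m pendant '0 0 -1 0 0.6;0 0 -1 0 1;0 0 -1 0 1;0 0 -1 0 1;0 0 0 0 1;0 0 0 0 1' >/dev/null
python3 - <<'E'
from h import *
check()
E
python3 -m pendant '-1 0 0 0 1;-1 0 0 0 1;-1 0 0 0 1;-1 0 0 0 1;-1 0 0 0 1;-1 0 0 0 1;-1 0 0 0 1;-1 0 0 -0.0772 1' |tail -5;  python3 -m pendant '0 0 0 -0.0772 1;0 0 0 -0.0772 1;0 0 0 -0.0772 1;0 0 0 -0.0772 1;0 0 0 -0.0772 1;0 0 0 -0.0772 1;0 0 0 -0.0772 1;0 0 0 -0.0772 1' >/dev/null;  python3 -m pendant '0 0 0 -0.0772 1;0 0 0 -0.0772 1;0 0 0 -0.0772 1;0 0 0 0 1;0 0 0 0 1' >/dev/null
python3 - <<'E'
from h import *
plan(.604,-.262,.080,90)
m,W=brown('wrist'); k=m&(W[...,0]>.4)&(W[...,0]<.7)&(W[...,1]<-.15)&(W[...,1]>-.33)
nn,l,s,c=cv2.connectedComponentsWithStats(k.astype(np.uint8))
for i in range(1,nn):
    if s[i,4]>200: P=W[l==i]; print('rest',s[i,4],P.mean(0).round(4),np.percentile(P,1,axis=0).round(3),np.percentile(P,99,axis=0).round(3))
E
```

```text
eef_pos: [0.5817, 0.0935, 0.1685]
ee_rot: [-0.001, 0.665, 0.747, -0.001]
wrist_force: [0.8, -0.1, 0.2]
finger_gap: 0.0254
finger_force: 0.0
scene box 869 [-0.027 -0.025  0.047] [0.023 0.021 0.106]
scene rest 938 [ 0.6004 -0.2849  0.071 ] [ 0.581 -0.318  0.032] [ 0.627 -0.252  0.106]
side box 443 [-0.024 -0.023  0.043] [0.026 0.02  0.11 ]
side rest 586 [ 0.6054 -0.284   0.0731] [ 0.584 -0.317  0.033] [ 0.629 -0.252  0.109]
eef_pos: [0.6091, -0.1457, 0.286]
ee_rot: [-0.002, 0.618, 0.786, -0.001]
wrist_force: [0.5, 0.0, 0.2]
finger_gap: 0.0852
finger_force: 0.0
at [ 0.6094 -0.1447  0.2867] yaw 89.8 t22.9 q1 0.18 q7 1.71 | turn -0.002 (-0.2deg) then shift [ 0.16 -3.92  6.89] F [ 0.5 -0.3 -0.5] gap 0.0852
rest 1962 [ 0.6043 -0.2773  0.0795] [ 0.582 -0.318  0.034] [ 0.629 -0.251  0.105]
```

Only the far board remains, close to the hanging cord, so I'll check the arm's −y extent before lowering.

```bash
python3 - <<'E'
from h import *
o=bot.get_obs(); 
for n in('side','scene'):
    im,d,p=shot(n); W=world(d,p); T=W-o['eef_pos']
    for z0 in np.arange(0,.5,.05):
        k=(d>0)&(T[...,2]>=z0)&(T[...,2]<z0+.05)&(abs(T[...,0])<.1)&(abs(T[...,1])<.13)
        if k.sum()>20: print(n,z0.round(2),k.sum(),'x',np.percentile(T[k][:,0],[1,99]).round(3),'y',np.percentile(T[k][:,1],[1,99]).round(3))
    k=(d>0)&(W[...,0]>.56)&(W[...,0]<.66)&(W[...,1]<-.32)&(W[...,1]>-.37)&(W[...,2]>.1)
    for z0 in np.arange(.1,.6,.1):
        q=W[k&(W[...,2]>=z0)&(W[...,2]<z0+.1)]
        if len(q)>5: print(n,'cord',z0.round(1),len(q),np.median(q,0).round(3),q[:,1].max().round(3))
E
```

```text
side 0.0 159 x [-0.01   0.013] y [-0.056  0.056]
side 0.05 704 x [-0.017  0.013] y [-0.073  0.071]
side 0.1 750 x [-0.035  0.014] y [-0.069  0.067]
side 0.15 761 x [-0.036  0.015] y [-0.037  0.026]
side 0.2 868 x [-0.035  0.014] y [-0.037  0.027]
side 0.25 706 x [-0.036  0.011] y [-0.042  0.024]
side 0.3 959 x [-0.075  0.037] y [-0.048 -0.021]
side 0.35 2508 x [-0.097  0.032] y [-0.046  0.042]
side 0.4 1120 x [-0.1  -0.03] y [-0.027  0.022]
side cord 0.1 84 [ 0.607 -0.343  0.129] -0.329
side cord 0.2 148 [ 0.607 -0.344  0.264] -0.327
side cord 0.3 46 [ 0.607 -0.344  0.353] -0.343
side cord 0.4 66 [ 0.606 -0.344  0.455] -0.342
side cord 0.5 98 [ 0.606 -0.343  0.555] -0.341
scene 0.0 489 x [-0.013  0.011] y [-0.057  0.055]
scene 0.05 1990 x [-0.02   0.013] y [-0.074  0.07 ]
scene 0.1 2242 x [-0.038  0.01 ] y [-0.07   0.064]
scene 0.15 1754 x [-0.039  0.009] y [-0.038  0.029]
scene cord 0.1 239 [ 0.605 -0.345  0.128] -0.33
scene cord 0.2 364 [ 0.605 -0.344  0.256] -0.328
scene cord 0.3 157 [ 0.605 -0.345  0.353] -0.344
scene cord 0.4 223 [ 0.604 -0.345  0.455] -0.343
```

```bash
python3 -m pendant '0.16 -1 0 0 0.55;0 -1 0 0 0.55;0 -1 0 0 0.55;0 -0.85 0 0 0.55;0 0 1 0 0.55;0 0 1 0 0.55;0 0 1 0 0.55;0 0 1 0 0.55' 25|tail -5;  python3 -m pendant '0 0 1 0 0.55;0 0 1 0 0.55;0 0 0.85 0 0.55;0 0 0 0 0.4;0 0 0 0 0.3;0 0 0 0 0.2;0 0 0 0 0.1;0 0 0 0 0.1' 25;  python3 -m pendant '0 0 0 0 0.1;0 0 0 0 0.1;0 0 0 0 0.1'|tail -5; python3 -m pendant '0 -0.05 -0.15 0 0;0 -0.05 -0.15 0 0;0 -0.05 -0.2 0 0;0 0 -0.25 0 0;0 0 -0.3 0 0;0 0 -0.3 0 0;0 0 -0.3 0 0;0 0 -0.3 0 0' 30;  python3 -m pendant '0 0 -0.5 0 0;0 0 -0.5 0 0;0 0 -0.5 0 0;0 0 -0.5 0 0;0 0 -0.5 0 0;0 0 0 0 0;0 0 0 0 0' 60
```

```text
eef_pos: [0.6053, -0.2603, 0.1669]
ee_rot: [0.0, 0.001, 1.0, -0.0]
wrist_force: [-0.3, -0.0, -0.6]
finger_gap: 0.0467
finger_force: 0.0
time: 24.37
eef_pos: [0.606, -0.263, 0.0855]
ee_rot: [0.001, 0.001, 1.0, -0.002]
wrist_force: [-1.7, -4.4, 5.1]
finger_gap: 0.0239
finger_force: 24.6
eef_pos: [0.6061, -0.2626, 0.0851]
ee_rot: [0.001, 0.001, 1.0, -0.002]
wrist_force: [-2.4, -3.6, 7.9]
finger_gap: 0.0241
finger_force: 28.3
time: 25.28
eef_pos: [0.6057, -0.2649, 0.1424]
ee_rot: [0.001, 0.0, 1.0, -0.0]
wrist_force: [0.2, -5.0, 1.0]
finger_gap: 0.012
finger_force: 28.0
time: 25.87
eef_pos: [0.606, -0.2626, 0.2166]
ee_rot: [0.001, -0.001, 1.0, 0.001]
wrist_force: [-0.5, -0.0, -0.6]
finger_gap: 0.0084
finger_force: 67.6
```

```bash
python3 -m pendant '0 0.7 -0.5 0 0;0 0.7 -0.5 0.077 0;0 0.7 -0.4 0.077 0;0 0 0 0.077 0;0 0 0 0.077 0;0 0 0 0.077 0;0 0 0 0.077 0;0 0 0 0.077 0' 60 >/dev/null;  python3 -m pendant '0 0 0 0.077 0;0 0 0 0.077 0;0 0 0 0.077 0;0 0 0 0.077 0;0 0 0 0.077 0;0 0 0 0 0;0 0 0 0 0' >/dev/null
python3 - <<'E'
from h import *
plan(.6223,.0985,.26,6.8)
E
```

```text
at [ 0.6073 -0.2007  0.2567] yaw 7.0 t27.1 q1 0.04 q7 0.64 | turn 0.003 (0.2deg) then shift [ 9.84  1.68 -0.1 ] F [-0.2  0.7 -1.1] gap 0.0085
```

```bash
python3 -m pendant '1 0.3 -0.1 0.002 0;1 0.3 0 0 0;1 0.3 0 0 0;1 0.3 0 0 0;1 0.3 0 0 0;1 0.18 0 0 0;1 0 0 0 0;1 0 0 0 0' >/dev/null;  python3 -m pendant '1 0 0 0 0;0.84 0 0 0 0;0 0 0 0 0;0 0 0 0 0' >/dev/null
python3 - <<'E'
from h import *
plan(.6223,.0985,.26,6.8)
held()
check()
E
```

```text
at [0.6229 0.1    0.2603] yaw 7.1 t28.1 q1 -0.46 q7 0.19 | turn 0.003 (0.3deg) then shift [-0.05 -0.03  0.01] F [1.5 0.3 0.5] gap 0.0083
scene 883 tool-frame pct1 [-0.0289 -0.0075 -0.0166] pct99 [0.0188 0.001  0.0802]
  slope axis0 vs z 0.065  slope axis1 vs z 0.001
side 384 tool-frame pct1 [-0.0307 -0.0044 -0.0195] pct99 [0.0139 0.0046 0.0793]
  slope axis0 vs z 0.125  slope axis1 vs z -0.007
scene box 863 [-0.027 -0.025  0.047] [0.022 0.021 0.106]
side box 430 [-0.024 -0.024  0.043] [0.025 0.02  0.109]
```

```bash
python3 -m pendant '0.12 0.02 1 0 0;0 0 1 0 0;0 0 1 0 0;0 0 0.4 0 0;0 0 0 0 0;0 0 0 0 0' | tail -5;  python3 -m pendant '0 0 0.25 0 0;0 0 0.25 0 0;0 0 0.25 0 0;0 0 0.25 0 0;0 0 0.25 0 0;0 0 0.25 0 0;0 0 0.25 0 0;0 0 0.25 0 0' | tail -5; python3 -m pendant '0 0 0.1 0 0;0 0 0.1 0 0;0 0 0.1 0 0;0 0 0.1 0 0;0 0 0 0 0'
```

```text
eef_pos: [0.6244, 0.0998, 0.1596]
ee_rot: [0.0, 0.665, 0.747, -0.0]
wrist_force: [0.6, -0.5, -0.5]
finger_gap: 0.0081
finger_force: 67.6
eef_pos: [0.6239, 0.1008, 0.0983]
ee_rot: [-0.0, 0.665, 0.747, -0.0]
wrist_force: [0.4, -0.1, -0.2]
finger_gap: 0.0083
finger_force: 67.6
time: 29.9
eef_pos: [0.6247, 0.1004, 0.0893]
ee_rot: [0.0, 0.665, 0.747, 0.001]
wrist_force: [-2.1, -0.5, 11.3]
finger_gap: 0.0081
finger_force: 69.4
```

Seated. I'll release, rise and check.

```bash
python3 -m pendant '0 0 0 0 0.15;0 0 0 0 0.25;0 0 0 0 0.3;0 0 0 0 0.3;0 0 -0.2 0 0.3;0 0 -0.5 0 0.3;0 0 -1 0 0.3;0 0 -1 0 0.3'|tail -5; python3 -m pendant '0 0 -1 0 0.3;0 0 -1 0 0;0 0 -1 0 0;0 0 -1 0 0;0 0 -1 0 0;0 0 0 0 0' >/dev/null
python3 - <<'E'
from h import *
check()
plan(.5597,.091,.30,90)
im,d,p=shot('scene','sc5.png'); B=tobox(world(d,p))
L=B[(d>0)&(abs(B[...,0])<.11)&(B[...,1]>.02)&(B[...,1]<.2)&(B[...,2]>.18)&(B[...,2]<.3)]; print(np.percentile(L,[2,50,98],axis=0).round(3))
b=cv2.resize(im[90:330,110:420],None,fx=2.4,fy=2.4,interpolation=cv2.INTER_CUBIC);cv2.imwrite('pics/s5.png',b[:,:,::-1])
E
```

```text
eef_pos: [0.6229, 0.1007, 0.1684]
ee_rot: [-0.001, 0.665, 0.747, -0.001]
wrist_force: [0.8, 0.0, 0.6]
finger_gap: 0.0255
finger_force: 0.0
scene box 1229 [-0.027 -0.025  0.046] [0.065 0.02  0.106]
side box 674 [-0.024 -0.025  0.042] [0.07 0.02 0.11]
at [0.6245 0.1007 0.3198] yaw 6.6 t31.2 q1 -0.47 q7 0.15 | turn -0.926 (-83.4deg) then shift [ 2.16 -0.32  0.65] F [-0.3  0.4 -0.3] gap 0.0000
[[-0.106  0.071  0.181]
 [-0.021  0.091  0.224]
 [ 0.103  0.107  0.231]]
```

View pics/s5.png

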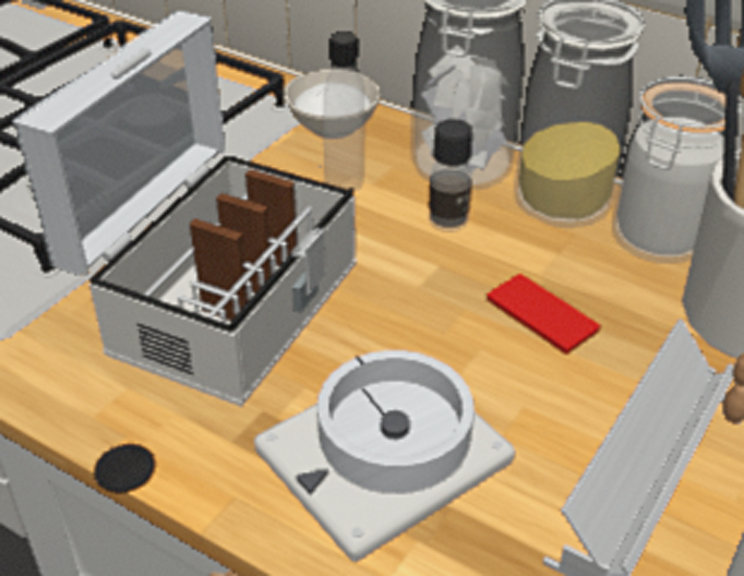

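All three boards stand in slots 1 to 3, the rest is empty, and the red look-alike is untouched. Next the hood: I'll go behind it with the fingers shut, off-centre towards the robot to stay clear of the cabinet.

```bash
cat >> h.py <<'E'
def boxplan(x,y,z):
    c,s=np.cos(BY),np.sin(BY); plan(BC[0]+x*c-y*s,BC[1]+x*s+y*c,z,6.8)
    o=bot.get_obs(); print('box',tobox(o['eef_pos']).round(4))
def lid():
    for n in('scene','side'):
        im,d,p=shot(n); B=tobox(world(d,p)); r,g,b=[im[...,i].astype(int) for i in range(3)]
        k=(d>0)&(abs(B[...,0])<.1)&(B[...,1]>-.075)&(B[...,1]<.12)&(B[...,2]>.1)&(B[...,2]<.24)
        print(n,'lid',k.sum(),np.percentile(B[k],[2,50,98],axis=0).round(3).tolist())
E
python3 -m pendant '1 -1 0 0 0;1 -1 0 0 0;1 -1 0 0 0;1 -1 0 0 0;0.77 -0.15 0 0 0;0 0 0 0 0;0 0 0 0 0'
python3 - <<'E'
from h import *
boxplan(-.06,.145,.196)
E
```

```text
time: 31.8
eef_pos: [0.4845, 0.2282, 0.3169]
ee_rot: [-0.001, 0.663, 0.748, -0.001]
wrist_force: [0.3, -0.9, 0.1]
finger_gap: 0.0002
finger_force: 0.0
at [0.4845 0.2282 0.3169] yaw 6.9 t31.8 q1 -0.83 q7 -0.11 | turn 0.001 (0.1deg) then shift [-0.   -0.04  4.03] F [ 0.3 -0.9  0.1] gap 0.0002
box [-0.0585  0.1451  0.3169]
```

```bash
python3 -m pendant '0 0 1 0 0;0 0 1 0 0;0 0 1 0 0;0 0 1 0 0;0 0 0 0 0;-0.45 0 0 0 0;-0.45 0 0 0 0;0 0 0 0 0' |tail -5; python3 -m pendant '-0.34 0 -0.07 0 0;-0.34 0 -0.06 0 0;-0.34 0 -0.06 0 0;-0.38 0 0.04 0 0;-0.38 0 0.04 0 0;-0.38 0 0.04 0 0;0 0 0 0 0'
python3 - <<'E'
from h import *
boxplan(-.06,.0523,.1983)
lid()
E
```

```text
eef_pos: [0.4913, 0.1955, 0.2001]
ee_rot: [0.002, 0.667, 0.745, 0.001]
wrist_force: [0.7, -0.0, -1.5]
finger_gap: -0.0
finger_force: 0.0
time: 33.05
eef_pos: [0.4968, 0.1315, 0.2002]
ee_rot: [0.001, 0.667, 0.745, -0.001]
wrist_force: [0.4, 0.2, -0.5]
finger_gap: -0.0005
finger_force: 0.0
at [0.4968 0.1315 0.2002] yaw 6.4 t33.0 q1 -0.58 q7 0.14 | turn -0.005 (-0.4deg) then shift [ 0.16 -0.08  0.06] F [ 0.4  0.2 -0.5] gap -0.0005
box [-0.0577  0.0476  0.2002]
scene lid 2124 [[-0.096, -0.022, 0.101], [-0.019, 0.008, 0.21], [0.094, 0.083, 0.233]]
side lid 1977 [[-0.095, -0.022, 0.103], [-0.006, 0.012, 0.21], [0.095, 0.09, 0.226]]
```

```bash
python3 -m pendant '-0.35 0 0.15 0 0;-0.35 0 0.15 0 0;-0.36 0 0.17 0 0;-0.3 0 0.25 0 0;-0.3 0 0.25 0 0;-0.28 0 0.25 0 0;-0.33 0 0.5 0 0;0 0 0 0 0'
python3 - <<'E'
from h import *
boxplan(0,-.055,.20)
lid()
E
```

```text
time: 33.82
eef_pos: [0.5032, 0.0649, 0.1465]
ee_rot: [-0.001, 0.666, 0.746, -0.002]
wrist_force: [-0.9, -0.9, 0.7]
finger_gap: 0.0003
finger_force: 0.0
at [0.5032 0.0649 0.1465] yaw 6.5 t33.8 q1 -0.40 q7 0.29 | turn -0.004 (-0.3deg) then shift [-1.2   1.97 -1.79] F [-0.9 -0.9  0.7] gap 0.0003
box [-0.0592 -0.0192  0.1465]
scene lid 4394 [[-0.098, -0.067, 0.117], [-0.039, -0.031, 0.141], [0.093, 0.069, 0.235]]
side lid 3120 [[-0.098, -0.066, 0.119], [-0.019, -0.029, 0.143], [0.097, 0.071, 0.23]]
```

```bash
python3 -m pendant '0 0 -1 0 0;0 0 -0.8 0 0;-0.6 1 0 0 0;-0.6 0.97 0 0 0;0 0 1 0 0;0 0 0.7 0 0;0 0 0 0 0;0 0 0 0 0'; python3 -m pendant '0 0 0.15 0 0;0 0 0.15 0 0;0 0 0.15 0 0;0 0 0.1 0 0;0 0 0.1 0 0;0 0 0.1 0 0;0 0 0 0 0'
python3 - <<'E'
from h import *
boxplan(0,-.055,.1225)
E
```

```text
time: 34.58
eef_pos: [0.5666, 0.0397, 0.1514]
ee_rot: [-0.001, 0.665, 0.747, -0.001]
wrist_force: [-0.1, -0.3, 0.0]
finger_gap: -0.0001
finger_force: 0.0
time: 35.17
eef_pos: [0.5679, 0.0377, 0.1296]
ee_rot: [0.001, 0.665, 0.746, 0.0]
wrist_force: [0.4, -1.7, 2.7]
finger_gap: -0.0002
finger_force: 1.3
at [0.5679 0.0377 0.1296] yaw 6.6 t35.2 q1 -0.32 q7 0.34 | turn -0.003 (-0.2deg) then shift [-0.04 -0.06  0.24] F [ 0.4 -1.7  2.7] gap -0.0002
box [ 0.0018 -0.0539  0.1296]
```

```bash
for i in 1; do python3 -m pendant '0 0 0.08 0 0;0 0 0.08 0 0;0 0 0.06 0 0;0 0 0 0 0'; python3 -m pendant '0 0 0.05 0 0;0 0 0.05 0 0;0 0 0 0 0'|sed -n '1,2p;4p';python3 -m pendant '0 0 0.05 0 0;0 0 0.05 0 0;0 0 0 0 0'|sed -n '1,2p;4p'; done
```

```text
time: 35.5
eef_pos: [0.5682, 0.0372, 0.1231]
ee_rot: [0.001, 0.665, 0.746, -0.0]
wrist_force: [0.0, -4.6, 7.4]
finger_gap: -0.0001
finger_force: 3.4
time: 35.75
eef_pos: [0.5683, 0.0366, 0.121]
wrist_force: [-1.9, -5.4, 14.6]
time: 36.0
eef_pos: [0.5684, 0.0363, 0.1198]
wrist_force: [-6.1, -4.2, 28.1]
```

```bash
python3 -m pendant '0 0 0.05 0 0;0 0 0.05 0 0;0 0 0 0 0;0 0 0 0 0'|sed -n '1,2p;4p'; python3 -m pendant '0 0 -0.3 0 0;0 0 -0.7 0 0;0 0 -1 0 0;0 0 -1 0 0;0 0 -1 0 0;-1 0 -1 0 0;-1 0 0 0 0;0 0 0 0 0'|sed -n '1,2p;4p'
python3 - <<'E'
from h import *
for n in('scene','side'):
    im,d,p=shot(n); B=tobox(world(d,p))
    k=(d>0)&(abs(B[...,0])<.095)&(abs(B[...,1])<.07)&(B[...,2]>.105)&(B[...,2]<.15)
    P=B[k]; A=np.c_[P[:,:2],np.ones(len(P))]
    for _ in range(3):
        c=np.linalg.lstsq(A,P[:,2],rcond=None)[0]; e=abs(P[:,2]-A@c); A=A[e<2*np.median(e)+.0005];P=P[e<2*np.median(e)+.0005]
    print(n,len(P),'theta',-c[1],'edge z',c[2]-.07*c[1],'hinge z',c[2]+.07*c[1])
    k=(d>0)&(abs(B[...,0])<.02)&(B[...,1]<-.07)&(B[...,1]>-.1)&(B[...,2]>.05)&(B[...,2]<.115); print('catch',np.percentile(B[k],[2,50,98],axis=0).round(4).tolist())
    if n=='scene': b=cv2.resize(im[110:330,130:340],None,fx=2.7,fy=2.7,interpolation=cv2.INTER_CUBIC);cv2.imwrite('pics/s6.png',b[:,:,::-1])
plan(.49,-.118,.30,0)
E
```

```text
time: 36.33
eef_pos: [0.5685, 0.0363, 0.1194]
wrist_force: [-11.0, -4.0, 50.0]
time: 37.0
eef_pos: [0.5755, -0.0274, 0.2653]
wrist_force: [-0.3, -1.7, -0.0]
scene 3361 theta 0.0027617271230769153 edge z 0.12227955829237429 hinge z 0.12189291649514351
catch [[-0.0177, -0.0865, 0.0524], [-0.0061, -0.084, 0.0881], [0.0148, -0.0701, 0.1093]]
side 2751 theta 0.00028842948013853287 edge z 0.12396074614754103 hinge z 0.12392036602032162
catch [[-0.0174, -0.0855, 0.0539], [-0.0018, -0.0829, 0.0961], [0.0174, -0.0708, 0.1112]]
at [ 0.574  -0.021   0.2628] yaw 6.5 t37.1 q1 -0.27 q7 0.35 | turn 0.072 (6.5deg) then shift [-3.23 -2.8  -1.24] F [-0.5 -0.2  0.1] gap 0.0001
```

View pics/s6.png

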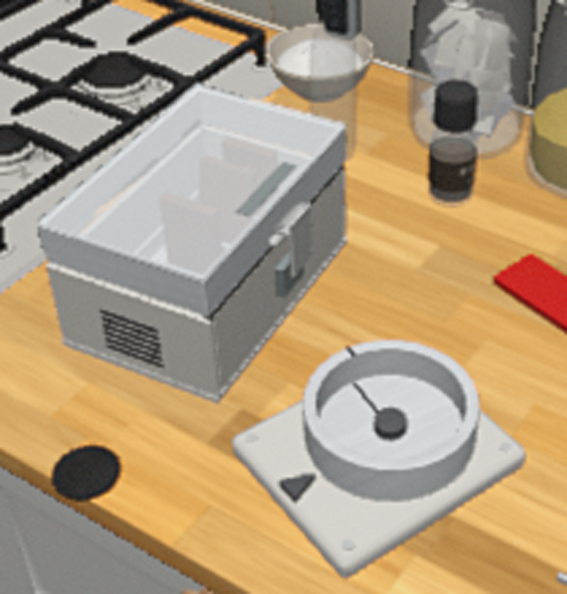

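The hood is down level (angle about 0.002) and the catch stands upright over the nose at (290,245). Boards are visible inside through the clear top. Next the timer: I'll measure it from above.

```bash
python3 -m pendant '0 0 -0.6 0.072 0;-1 -1 -0.6 0 0;-1 -1 0 0 0.3;-1 -0.8 0 0 0.4;-0.2 0 0 0 0.4;0 0 0 0 0.4;0 0 0 0 0.4'|sed -n '1,2p;4p'
cat >> h.py <<'E'
def wheel(n='wrist',f=None,c0=(.49,-.115)):
    im,d,p=shot(n,f); im=im.astype(int); W=world(d,p); mx=im.max(2)
    near=(d>0)&(np.hypot(W[...,0]-c0[0],W[...,1]-c0[1])<.12)
    s=near&(W[...,2]>.0535)&(W[...,2]<.0585); P=W[s][:,:2]
    for _ in range(4):
        k=np.linalg.lstsq(np.c_[2*P,np.ones(len(P))],(P**2).sum(1),rcond=None)[0];r=np.sqrt(k[2]+k[0]**2+k[1]**2); e=abs(np.hypot(*(P-k[:2]).T)-r); P=P[e<.007]
    print(n,'wheel c',k[:2].round(4),'r %.4f'%r,len(P))
    X,Y=W[...,0]-k[0],W[...,1]-k[1]; rr=np.hypot(X,Y); an=np.degrees(np.arctan2(Y,X))%360
    pt=near&(mx<90)&(rr>.066)&(rr<.09)&(W[...,2]<.035)
    ap=np.degrees(np.angle(np.exp(1j*np.radians(an[pt])).mean())); print('pointer',ap.round(2),pt.sum())
    for nm,lo,hi,z0,z1 in(('floor',.02,.045,.02,.036),('rim',.0525,.0585,.05,.06)):
        mk=near&(rr>lo)&(rr<hi)&(W[...,2]>z0)&(W[...,2]<z1); th=np.median(mx[mk])-45; q=mk&(mx<th)
        if q.sum(): 
            h=np.histogram(an[q],72,(0,360))[0]; pk=h.argmax()*5+2.5; w=q&(abs((an-pk+180)%360-180)<8); a=pk+((an[w]-pk+180)%360-180).mean(); print(nm,'mark %.2f n %d of %d; mark-pointer %.2f'%(a,w.sum(),q.sum(),(a-ap+180)%360-180))
    return im
E
python3 - <<'E'
from h import *
plan(.435,-.118,.15,0)
im=wheel(f='w7.png'); wheel('scene'); wheel('side')
E
```

```text
time: 37.68
eef_pos: [0.4943, -0.1112, 0.2967]
wrist_force: [0.5, -0.1, 0.3]
at [ 0.4943 -0.1112  0.2967] yaw 0.2 t37.7 q1 -0.15 q7 0.42 | turn 0.003 (0.2deg) then shift [-0.23 -1.97  4.89] F [ 0.5 -0.1  0.3] gap 0.0340
wrist wheel c [ 0.4903 -0.1229] r 0.0552 1998
pointer 159.33 160
floor mark 63.20 n 66 of 66; mark-pointer -96.13
rim mark 63.33 n 20 of 20; mark-pointer -95.99
scene wheel c [ 0.4899 -0.1232] r 0.0553 677
pointer 160.89 26
floor mark 62.73 n 20 of 20; mark-pointer -98.16
rim mark 62.43 n 5 of 51; mark-pointer -98.47
side wheel c [ 0.4928 -0.1219] r 0.0554 393
pointer 161.04 22
floor mark 64.17 n 13 of 13; mark-pointer -96.86
rim mark 64.10 n 3 of 3; mark-pointer -96.94
```

View pics/w7.png

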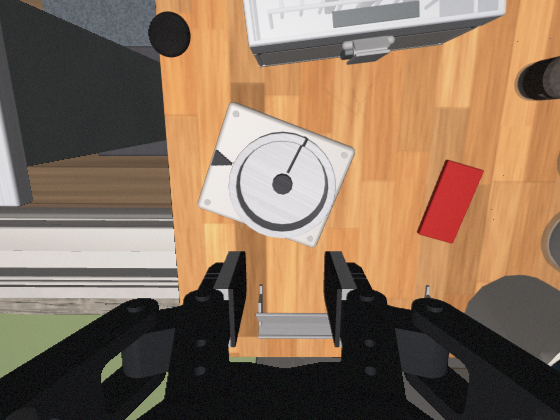

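The wheel is centred at about (0.490, −0.123), with the mark near 63° and the pointer near 159.5°, so about 96° counter-clockwise is needed. I'll test the arc rows in the air first.

```bash
python3 -m pendant '-0.4 -1 1 0.002 0.4;0 -1 1 0 0.4;0 0 1 0 0.4;0 0 0 0 0.4;0 0 0 0 0.4' >/dev/null; python3 - <<'E'
from h import *
plan(.4345,-.123,.2,0)
E
python3 -m pendant '-0.1934 0.0101 0 -0.0667 0.4;-0.1934 0.0101 0 -0.0667 0.4;-0.1934 0.0101 0 -0.0667 0.4;-0.1934 0.0101 0 -0.0667 0.4;-0.1934 0.0101 0 -0.0667 0.4;-0.1934 0.0101 0 -0.0667 0.4;-0.1934 0.0101 0 -0.0667 0.4;-0.1934 0.0101 0 -0.0667 0.4' >/dev/null;python3 -m pendant '0 0 0 0 0.4;0 0 0 0 0.4' >/dev/null
python3 - <<'E'
from h import *
plan(.4345,-.123,.2,0)
E
```

```text
at [ 0.4368 -0.1234  0.2089] yaw 0.1 t38.2 q1 -0.06 q7 0.56 | turn 0.001 (0.1deg) then shift [ 0.01 -0.07  0.3 ] F [ 0.7 -0.5  1.3] gap 0.0338
at [ 0.4567 -0.1659  0.2108] yaw 47.9 t39.1 q1 0.19 q7 1.19 | turn 0.532 (47.9deg) then shift [ 1.43 -0.74  0.36] F [-0.5 -0.7 -0.3] gap 0.0339
```

```bash
python3 -m pendant '0.1934 0.0101 0 0.0667 0.4;0.1934 0.0101 0 0.0667 0.4;0.1934 0.0101 0 0.0667 0.4;0.1934 0.0101 0 0.0667 0.4;0.1934 0.0101 0 0.0667 0.4;0.1934 0.0101 0 0.0667 0.4;0.1934 0.0101 0 0.0667 0.4;0.1934 0.0101 0 0.0667 0.4' >/dev/null;python3 -m pendant '0 0 0 0 0.4;0 0 0 0 0.4' >/dev/null
python3 - <<'E'
from h import *
for i in range(1): plan(.4345,-.123,.037,0)
E
```

```text
at [ 0.4369 -0.1238  0.21  ] yaw 0.1 t39.9 q1 -0.06 q7 0.56 | turn 0.002 (0.1deg) then shift [ 0.03 -0.09  5.77] F [ 0.1 -0.7  0.4] gap 0.0341
```

```bash
python3 -m pendant '0 -0.07 1 0 0.4;0 0 1 0 0.4;0 0 1 0 0.4;0 0 1 0 0.4;0 0 0.9 0 0.4;0 0 0.45 0 0.4;0 0 0.35 0 0.4;0 0 0 0 0.4' 20|sed -n '1,2p;4p'; python3 -m pendant '0 0 0 0 0.3;0 0 0 0 0.2;0 0 0 0 0.1;0 0 0 0 0;0 0 0 0 0;0 0 0 0 0;0 0 0 0 0;0 0 0 0 0' 30
```

```text
time: 40.58
eef_pos: [0.4338, -0.1246, 0.0368]
wrist_force: [0.3, 0.0, 0.5]
time: 41.25
eef_pos: [0.4365, -0.1231, 0.0394]
ee_rot: [0.001, 0.706, 0.708, 0.002]
wrist_force: [3.9, 4.1, 2.0]
finger_gap: 0.008
finger_force: 29.1
```

```bash
python3 -m pendant '-0.1934 0.0101 0 -0.0667 0;-0.1934 0.0101 0 -0.0667 0;-0.1934 0.0101 0 -0.0667 0;-0.1934 0.0101 0 -0.0667 0;0 0 0 0 0' 50|sed -n '1,2p;4,5p';  python3 -m pendant '-0.1934 0.0101 0 -0.0667 0;-0.1934 0.0101 0 -0.0667 0;-0.1934 0.0101 0 -0.0667 0;-0.1934 0.0101 0 -0.0667 0;0 0 0 0 0' |sed -n '1,2p;4,5p'
python3 - <<'E'
from h import *
plan(.453,-.164,.037,48)
E
```

```text
time: 41.67
eef_pos: [0.4416, -0.145, 0.0394]
wrist_force: [5.0, 6.4, 4.7]
finger_gap: 0.0077
time: 42.08
eef_pos: [0.455, -0.163, 0.0394]
wrist_force: [3.6, 7.6, 3.8]
finger_gap: 0.0074
at [ 0.455  -0.163   0.0394] yaw 48.5 t42.1 q1 0.25 q7 1.16 | turn 0.006 (0.5deg) then shift [ 0.03 -0.07  0.08] F [3.6 7.6 3.8] gap 0.0074
```

```bash
python3 -m pendant '-0.1934 0.0101 0 -0.0667 0;-0.1934 0.0101 0 -0.0667 0;-0.1934 0.0101 0 -0.0667 0;-0.1934 0.0101 0 -0.0667 0;0 0 0 0 0' |sed -n '1,2p;4,5p';  python3 -m pendant '-0.1934 0.0101 0 -0.0667 0;-0.1934 0.0101 0 -0.0667 0;-0.1934 0.0101 0 -0.0667 0;-0.1934 0.0101 0 -0.0667 0;0 0 0 0 0;0 0 0 0 0' |sed -n '1,2p;4,5p'
python3 - <<'E'
from h import *
plan(.4903,-.1785,.037,95)
im=wheel(f='w8.png');wheel('scene');wheel('side')
E
```

```text
time: 42.5
eef_pos: [0.4747, -0.174, 0.0395]
wrist_force: [2.4, 8.0, 5.3]
finger_gap: 0.0076
time: 43.0
eef_pos: [0.4967, -0.1761, 0.0395]
wrist_force: [1.9, 7.8, 4.1]
finger_gap: 0.0079
at [ 0.4967 -0.1761  0.0395] yaw 96.2 t43.0 q1 0.33 q7 1.61 | turn 0.014 (1.2deg) then shift [ 0.22 -0.06  0.08] F [1.9 7.8 4.1] gap 0.0079
wrist wheel c [ 0.4899 -0.1239] r 0.0549 10408
pointer 160.03 1689
floor mark 154.77 n 419 of 502; mark-pointer -5.26
rim mark 155.55 n 163 of 440; mark-pointer -4.47
scene wheel c [ 0.4894 -0.1228] r 0.0550 505
pointer 161.76 19
floor mark 153.64 n 9 of 16; mark-pointer -8.12
rim mark 37.99 n 4 of 49; mark-pointer -123.77
side wheel c [ 0.4923 -0.1215] r 0.0551 264
pointer 161.58 12
floor mark 157.67 n 9 of 13; mark-pointer -3.91
rim mark 156.70 n 3 of 3; mark-pointer -4.88
```

View pics/w8.png

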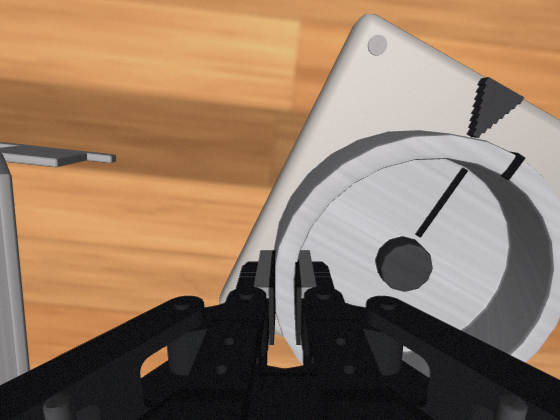

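```bash
python3 -m pendant '-0.08 0.002 0 -0.0275 0;-0.08 0.002 0 -0.0275 0;0 0 0 0 0;0 0 0 0 0' |sed -n '1,2p;4,5p'
python3 - <<'E'
from h import *
plan(.4903,-.1785,.037,95)
im=wheel();wheel('side')
E
```

```text
time: 43.48
eef_pos: [0.5013, -0.1754, 0.0395]
wrist_force: [1.6, 7.9, 3.7]
finger_gap: 0.0069
at [ 0.5013 -0.1754  0.0395] yaw 101.2 t43.5 q1 0.34 q7 1.66 | turn 0.069 (6.2deg) then shift [ 0.38 -0.07  0.08] F [1.6 7.9 3.7] gap 0.0069
wrist wheel c [ 0.49   -0.1239] r 0.0549 10385
pointer 160.11 1691
floor mark 159.68 n 420 of 500; mark-pointer -0.44
rim mark 160.37 n 167 of 443; mark-pointer 0.25
side wheel c [ 0.4923 -0.1215] r 0.0552 275
pointer 161.45 12
floor mark 161.88 n 10 of 14; mark-pointer 0.43
rim mark 26.01 n 2 of 4; mark-pointer -135.44
```

```bash
python3 -m pendant '0 0 0 0 0.1;0 0 0 0 0.2;0 0 0 0 0.35;0 0 0 0 0.4;0 0 0 0 0.4;0 0 -0.2 0 0.4;0 0 -0.6 0 0.4;0 0 -1 0 0.4' |sed -n '1,2p;4,5p'; python3 -m pendant '0 0 -1 0 0.4;0 0 -1 0 0.4;0 0 -1 0 0.4;0 0 -1 0 0.4;0 0 -1 0 0.4;0 0 0 0 0.4;0 0 0 0 0.4' |sed -n '1,2p;4,5p'
python3 - <<'E'
from h import *
wheel(f='w9.png');wheel('side')
im,d,p=shot('scene','sc9.png');B=tobox(world(d,p))
k=(d>0)&(abs(B[...,0])<.095)&(abs(B[...,1])<.07)&(B[...,2]>.105)&(B[...,2]<.15);P=B[k]
print('lid z front',np.median(P[P[:,1]<-.04][:,2]),'back',np.median(P[P[:,1]>.04][:,2]))
E
```

```text
time: 44.25
eef_pos: [0.4981, -0.1787, 0.0913]
wrist_force: [0.6, -1.0, 0.2]
finger_gap: 0.0338
time: 44.83
eef_pos: [0.5009, -0.1795, 0.2445]
wrist_force: [-0.6, 0.6, -0.8]
finger_gap: 0.0337
wrist wheel c [ 0.4902 -0.1234] r 0.0552 2569
pointer 160.32 250
floor mark 160.98 n 85 of 85; mark-pointer 0.66
rim mark 161.03 n 27 of 28; mark-pointer 0.70
side wheel c [ 0.493  -0.1216] r 0.0554 378
pointer 162.56 9
floor mark 162.15 n 11 of 11; mark-pointer -0.41
rim mark 161.43 n 2 of 2; mark-pointer -1.13
lid z front 0.12216675565854636 back 0.12188143553917463
```

View pics/w9.png

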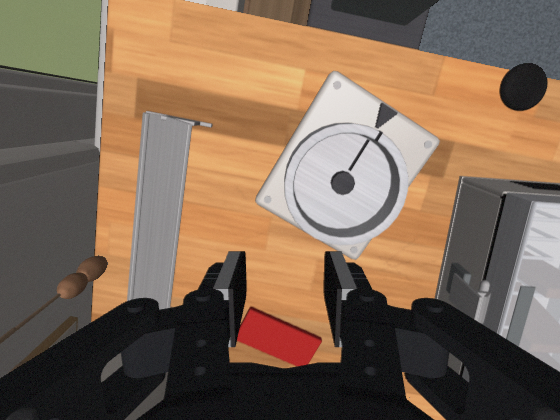

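View pics/sc9.png

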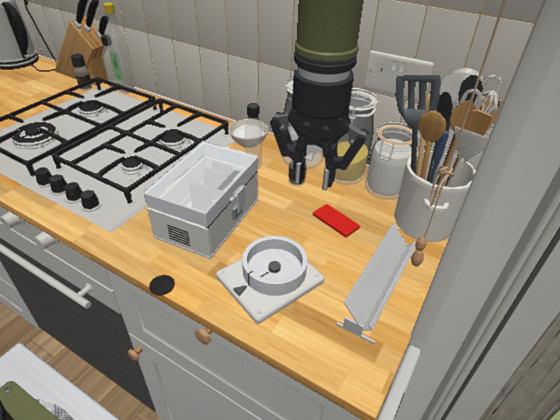

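The mark at (378,137) meets the pointer's tip at (380,128), within about 1°. The hood is shut with the catch over it, the cap and red slab are where they were, and the robot touches nothing. I'll hand in.

```bash
python3 -c "
from plant import bot
print(bot.sign_off())"
```

```text
the job is handed in; nothing more can be done
None
```

I stood all three tasting boards present upright in their own slots, pressed the hood shut until it caught, then turned the timer wheel to within about 1° of the pointer, and handed the job in; no verdict came back.

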